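Rake a dropped trimming tool out of the gap on the pottery bench

ROBOT

A 6-joint arm with a two-finger parallel gripper is mounted at the origin on the work surface. World frame = base frame: x ahead of the robot, y to its left, z up, the work surface at z = 0. Lengths are in m, angles in rad, forces in N, time in s.
With the tool pointing down it reaches from about 0.375 to 0.9 m from the base axis. Payload 3.1 kg.
Tool frame: the origin (TCP) lies midway between the tips of the shut fingers; the grasp point (between the pads) lies 19 mm behind it; x points along the fingers, z is the direction in which the jaws open and shut, and the axes are right-handed (so a half turn about x gives the same grasp; the last joint's range is limited). The gripper opens to 85 mm and grips with 20 to 120 N. Pads are 22 mm wide; open, the fingers measure 114 mm over their backs; the gripper's body (76 mm by 85 mm) begins 54 mm behind the grasp point. The pads swing forward as they close: fully open they stand 13 mm farther back than shut.
Start: joints at [1.163, 0.527, 1.433, -0, 1.181, -0.178], TCP at [0.142, 0.609, 0.231] pointing down, gripper open.
Joint ranges: [-3.08, 3.08], [-0.75, 2.2], [0.22, 2.44], [-1.43, 4.57], [0, 2.65], [-2.85, 2.85]. Speed limits (rad/s): [2.79, 2.79, 3.14, 3.14, 3.14, 3.14].

INTERFACE

Orientations are given as a unit quaternion [x, y, z, w].
In Python, from station import telemetry, optics, manip gives the robot as it stands.
- The arm moves only by the tool step_arm, never from a script. Its argument "commands" is a list of rows, each a list of 4 numbers: the shift along the tool's x, y, z in m, then the turn about the tool's x in rad. A call has 1 to 8 rows; each row is the pose to reach, as a shift and turn from the pose measured when the call began, along the tool's axes at that moment; what a row does not reach only later rows make up. A row lasts 1/12 s, in which the tool goes at most 41.7 mm and 7.16 degrees, less where a joint would pass 70% of its speed; a pose out of reach is approached as far as the arm can. A call with a gripper value outside its range is refused whole. "jaw" is the finger opening in m, from 0 to 0.0854, set as the call begins (left out, the last holds). The fingers move at their own pace and stop on an object; "grip_force" is the grip in N (left out, the last holds). Time passes only in rows, so rows that repeat a pose let the fingers close. It gives the time, the measured TCP pose, the force and the opening at its end, in the units of the state.
- telemetry.sense(): the state, without advancing time (a new reading comes with each control period).
- optics.snapshot(name): name is "scene" or "top" or "wrist"; returns the picture (400x640x3 uint8, red, green, blue); there is no depth.
- optics.camera_params(name): a dict with "mtx" (3x3 intrinsics, pixels), "origin" and "attitude" of the camera in the world. Camera axes: x right, y down, z forward; pixel columns grow to the right and rows downward; lengths in m; the calibration is good to about 2 mm. The wrist camera is an equidistant fisheye: a pixel r from the principal point sees the ray r / f radians off the axis. A picture is of the moment at which its call begins: read the wrist's pose just before it. camera_params takes no time and is no camera call; for the wrist camera it gives the pose at the moment of the call.
- manip.sign_off(): hands the job in, once; it reports no verdict.
The state is a dict: "t": time; "q": joint angles; "qd": joint speeds; "tau": joint torques, N m; "tcp_pos": TCP position; "tool_rot": TCP orientation; "force": force on the tool from outside, world axes, zero at the start; "ft_torque": the same for the moment, N m; "finger_gap": opening from 0.0 (shut) to 1.0 (fully open).
Only numpy, scipy, OpenCV 4.12 (cv2) and the standard library are available. Lean on these libraries where they do the work, as an engineer would, in place of code of your own. Each camera call takes 0.05 s, during which the arm holds its last target.

TASK

A trimming tool has fallen into the narrow gap between the tool cabinet and the plaster bats: take the bent telescopic rake, reach down behind the tool without jamming the rake hard against the floor or walls, and draw the tool right out of the gap with it, keeping the fingers off the tool while any of it is in there. Then lay the rake down on the bench, clear of the gap and the tray. Finally pick up the tool and lay it (do not drop it) flat in the white tray, leaving the jar, mug and bowl where they stand.

Things in the scene. Friction and masses are not known exactly. Their poses are not given: they have to be found in the camera images.
- gap: Fixed unit with the gap. Origin: on the bench in the middle of the gap's open mouth; x into the gap, y across it, z up. Gap 56 mm wide, 220 mm long (x 0 to 220), open above and at the mouth, floor a fixed 2 mm rubber liner, far end closed by a 15 mm board. Walls 85 mm high: sage cabinet 80 mm thick on +y, white plaster bats 100 mm thick on -y. The bench before the mouth is free.
- rake: Loose telescopic rake, 150 g (pose of its handle). It lies on the rear end of its wooden handle and its foot, body z about up, body x towards the foot, origin on the bench under the handle's middle. Handle 110 mm long, 22 wide (body y), 24 tall; handle and rod slope up to the front by 5.8 deg in the body frame. The 8 mm steel rod slides stiffly (40 N) in the handle's black tube and stays as set.
- rake_grip (a point): Middle of the rake's handle, 17.5 mm above the bench as it lies. From here straight ahead along the handle it is 175 mm + E to the rod's bend, where E, 0 to 80 mm, is how far the rod happens to be drawn out: different each time, NOT measured, to be found by touch or sight. At the bend the rod turns down by 55 deg into a 45 mm leg, which ends in the foot, a steel plate 32 mm wide, 4 mm thick.
- trimmer: Dropped loop tool, 60 to 140 g, 120 mm long, on the gap's liner, loop end inwards (x into the gap, within 0.1 rad). Origin: underside, middle of the yellow handle, a flat-sided bar 80 mm long (x -40 to 40), 24 mm wide, 16 mm tall. From its front a flat 5 mm steel wire loop, 33 mm wide, 5.5 to 10.5 mm above the underside, reaches to x = 80 mm. Grasp it by the handle.
- trimmer_loop (a point): Outermost point of the tool's wire loop, 80 mm ahead of the tool's origin, 8 mm above the underside. 40 to 95 mm of floor is free behind it. With the rake's handle sloping down to the front by 35 deg its leg stands upright, the foot's lower edge then is 145 mm + 0.57 E below and 143 mm + 0.82 E ahead of the handle's middle, and a gripper clears the walls.
- tray: Fixed white open tray, 170 (x) by 230 (y) mm, 45 mm high, walls and floor 5 mm thick. Origin: centre of its underside; z up.
- jar: Bystander: closed blue glaze jar, 70 mm across, 90 mm tall. Origin: centre of its base.
- mug: Bystander: terracotta mug, 76 mm across, 85 mm tall. Origin: centre of its base.
- bowl: Bystander: clay-coloured bowl, 120 mm across, 55 mm tall. Origin: centre of its base.
Mind the look-alikes: they are no part of the job. Of the things that look like the trimmer, take the one that is nearest to the robot's base at the start.

How it is judged:
By the outcome, as a careful person would: the job done as asked, in the order asked, and still so for the second after the job is handed in, with the robot touching nothing.
It also fails if it takes over 72 s, if anything falls off the work surface, if the arm or the gripper's body presses on something with over 40 N, if the wrist force passes 120 N, or if a joint passes its speed limit or range.

## Working session

There is one attempt and no reset: what is moved stays moved. The work goes in short steps, Python scripts to look and compute and a tool call to move; the robot and the scene stay as the last step left them, time stands still between calls to the robot, and variables do not carry over. Pictures are saved under pics/ and viewed, and the job is handed in when it is done.

Besides the shell and the picture viewer there is one more tool, called after "Emit:" as name([rows], argument=value, ...), one row to a line, values as JSON. step_arm: Moves the arm, as the interface text tells. Its arguments: {"type":"object","properties":{"commands":{"type":"array","items":{"type":"array","items":{"type":"number"}}},"jaw":{"type":"number"},"grip_force":{"type":"number"}},"required":["commands"]}

```bash
ls; mkdir -p pics
python3 - <<'E'
from station import telemetry, optics, manip
import cv2
print(telemetry.sense())
for n in ["scene","top","wrist"]:
    p=optics.camera_params(n); print(n,p)
    im=optics.snapshot(n); cv2.imwrite(f"pics/{n}0.png",im[:,:,::-1])
E
```

```text
pics
{'t': 0.0, 'q': array([ 1.16247318e+00,  5.28452231e-01,  1.43393663e+00, -1.32753016e-06,
        1.18134584e+00, -1.78494960e-01]), 'qd': array([-3.20955322e-04,  1.32264004e-03, -6.28022361e-04, -7.83180778e-05,
        1.10044098e-03, -8.39339551e-04]), 'tau': array([ 6.05937985e-04, -4.42339754e+01, -1.78030515e+01, -6.57587947e-06,
        8.36128194e-03,  5.65464006e-06]), 'tcp_pos': array([0.14206011, 0.60790327, 0.23033124]), 'tool_rot': array([-0.43972966,  0.55469987,  0.4390134 ,  0.55336526]), 'force': array([-0.36586652, -0.12978509,  0.85559434]), 'ft_torque': array([ 0.00343242, -0.04545907,  0.00559864]), 'finger_gap': 1.0035636095893083}
scene {'mtx': array([[386.99535975,   0.        , 318.28389415],
       [  0.        , 386.99535975, 196.56600991],
       [  0.        ,   0.        ,   1.        ]]), 'origin': array([0.87860963, 0.56545905, 0.98190808]), 'attitude': array([ 0.25437034,  0.92811667, -0.26351558, -0.06674366])}
top {'mtx': array([[416.03516865,   0.        , 319.47784706],
       [  0.        , 416.03516865, 203.23073883],
       [  0.        ,   0.        ,   1.        ]]), 'origin': array([0.47307782, 0.08502327, 1.18198458]), 'attitude': array([-0.69876156,  0.71328603, -0.04193693,  0.03459217])}
wrist {'mtx': array([[309.70691629,   0.        , 318.87894534],
       [  0.        , 309.70691629, 201.16370737],
       [  0.        ,   0.        ,   1.        ]]), 'origin': array([0.07441919, 0.62305049, 0.37252328]), 'attitude': array([0.77601629, 0.615123  , 0.08606947, 0.10961048])}
```

View pics/scene0.png

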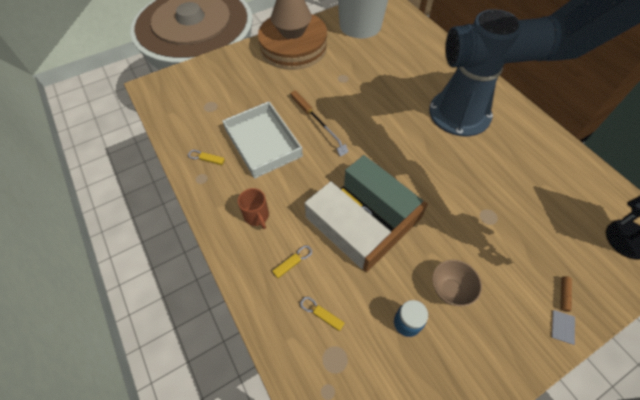

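View pics/top0.png

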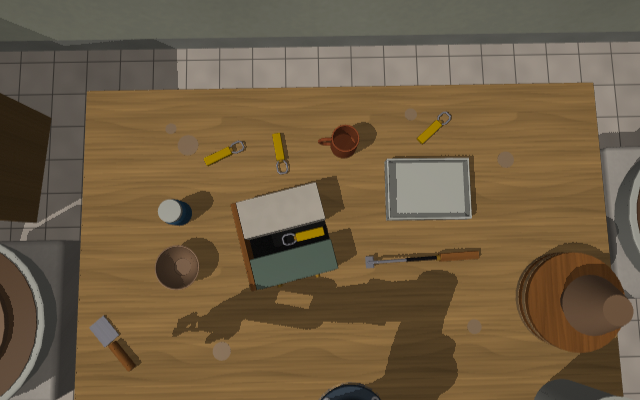

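View pics/wrist0.png

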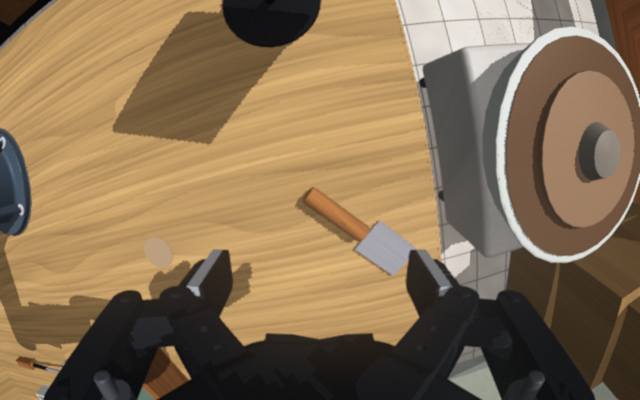

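```bash
cat > h.py <<'E'
import numpy as np, cv2
from scipy.spatial.transform import Rotation as R
from station import telemetry, optics
P={n:optics.camera_params(n) for n in ("top","scene")}
def pw(n,u,v,z):
    p=P[n]; d=R.from_quat(p["attitude"]).apply(np.linalg.inv(p["mtx"])@[u,v,1]); o=p["origin"]
    return o+d*(z-o[2])/d[2]
def wp(n,X):
    p=P[n]; c=R.from_quat(p["attitude"]).inv().apply(np.asarray(X,float)-p["origin"]); q=c@p["mtx"].T
    return q[...,:2]/q[...,2:]
def pair(u1,u2): # triangulate top,scene
    A=[];b=[]
    M=np.zeros((3,3));v=np.zeros(3);L=[]
    for n,u in (("top",u1),("scene",u2)):
        p=P[n]; d=R.from_quat(p["attitude"]).apply(np.linalg.inv(p["mtx"])@[*u,1]); d/=np.linalg.norm(d)
        Q=np.eye(3)-np.outer(d,d); M+=Q; v+=Q@p["origin"]; L.append((p["origin"],d))
    x=np.linalg.solve(M,v); return x,[np.linalg.norm(np.cross(x-o,d)) for o,d in L]
E
python3 - <<'E'
from h import *
print(pw("top",0,0,0),pw("top",640,400,0),pw("top",365,262,0))
im=cv2.imread("pics/top0.png")
cv2.imwrite("pics/z1.png",cv2.resize(im[175:295,225:345],None,fx=5,fy=5,interpolation=cv2.INTER_CUBIC))
cv2.imwrite("pics/z2.png",cv2.resize(im[230:290,350:490],None,fx=5.7,fy=5.7,interpolation=cv2.INTER_CUBIC))
im=cv2.imread("pics/scene0.png")
cv2.imwrite("pics/z3.png",cv2.resize(im[80:170,270:430],None,fx=5,fy=5,interpolation=cv2.INTER_CUBIC))
cv2.imwrite("pics/z4.png",cv2.resize(im[150:270,300:430],None,fx=5,fy=5,interpolation=cv2.INTER_CUBIC))
E
```

```text
[1.23293403 1.01539637 0.        ] [ 0.04226966 -0.79426745  0.        ] [ 0.432341   -0.05335952  0.        ]
```

View pics/z1.png

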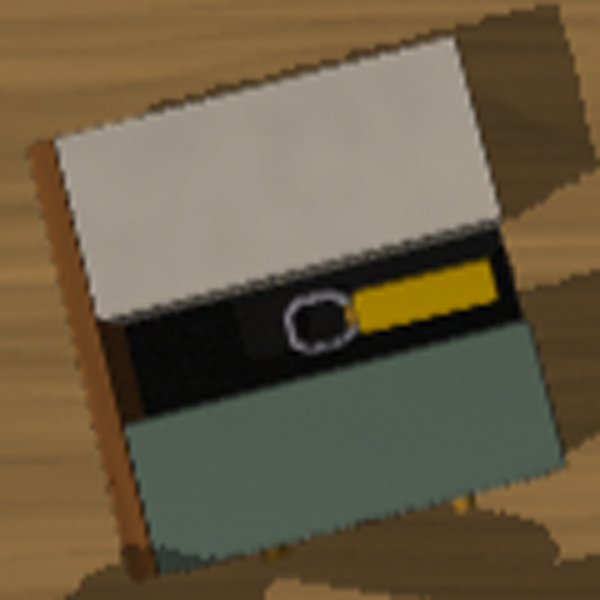

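View pics/z2.png

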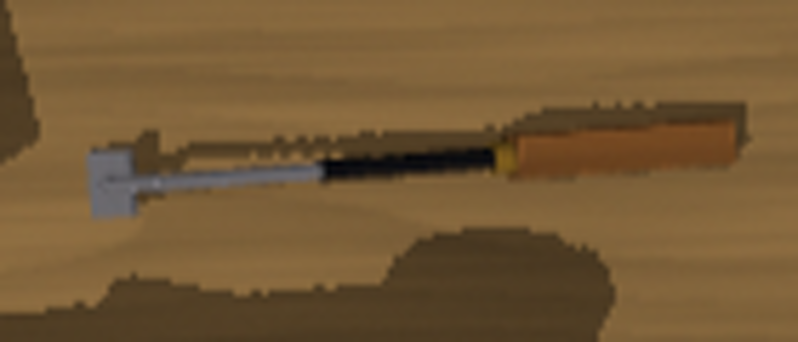

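View pics/z3.png

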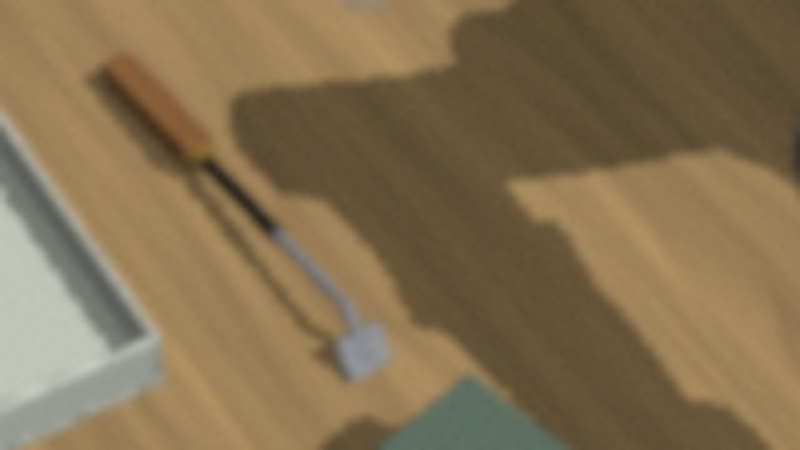

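View pics/z4.png

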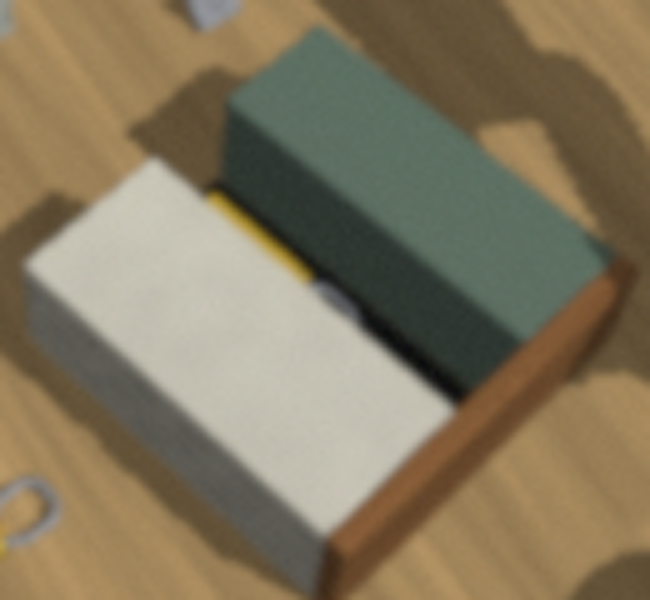

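Run:
```python
from h import *
from scipy.optimize import least_squares
m=np.array([[0,-128],[0,-28],[220,-28],[220,-128],[0,28],[0,108],[220,28],[220,108]])/1000.
t=np.array([[455,37],[500,218],[105,320],[57,138],[527,322],[567,465],[127,425],[155,572]])/5+[225,175]-0.4
s=np.array([[27,265],[155,160],[455,408],[320,540],[230,102],[318,27],[525,345],[615,262]])/5+[300,150]-0.4
def W(p):
    c,s_=np.cos(p[2]),np.sin(p[2]); return np.c_[p[0]+c*m[:,0]-s_*m[:,1],p[1]+s_*m[:,0]+c*m[:,1],np.full(8,.085)]
for sel in ("t","s","ts"):
    f=lambda p:np.concatenate(([(wp("top",W(p))-t).ravel()] if "t" in sel else [])+([(wp("scene",W(p))-s).ravel()] if "s" in sel else []))
    r=least_squares(f,[.5,0,1.7]); print(sel,r.x,np.abs(r.fun).max(),np.sqrt(np.mean(r.fun**2)))
g=r.x
def togap(X):
    d=np.array(X[:2])-g[:2]; c,s=np.cos(g[2]),np.sin(g[2]); return np.array([c*d[0]+s*d[1],-s*d[0]+c*d[1],X[2]])*1000
T=lambda u,v:(u/5+225-.4,v/5+175-.4)
for nm,u,v,z in [("loop tip",285,325,.010),("hFL",355,295,.018),("hFR",360,333,.018),("hRL",490,259,.018),("hRR",498,299,.018),("floorback",143,412,.002),("floorback2",128,330,.002)]:
    X=pw("top",*T(u,v),z); print(nm,X.round(4),togap(X).round(1))
# rake
Z2=lambda u,v:(u/5.7+350-.4,v/5.7+230-.4); Z3=lambda u,v:(u/5+270-.4,v/5+80-.4)
print("bend",pair(Z2(150,182),Z3(355,312)))
print("hrear top",pair(Z2(737,143),Z3(115,62)))
print("hfront",pair(Z2(515,155),Z3(198,150)))
print("tube end",pair(Z2(323,171),Z3(276,232)))
```

```text
t [0.52554067 0.05125402 1.79992219] 1.4253068975939698 0.6255783883025947
s [0.52509331 0.05410891 1.79811552] 1.2900596091548096 0.7039432924972838
ts [0.52523908 0.05255118 1.79915399] 1.9271655947276827 0.7645260965195956
loop tip [0.4999 0.1799 0.01  ] [129.7  -4.1  10. ]
hFL [0.5156 0.14   0.018 ] [ 87.4 -10.4  18. ]
hFR [0.4944 0.1375 0.018 ] [89.8 10.8 18. ]
hRL [0.5341 0.0642 0.018 ] [  9.4 -11.3  18. ]
hRR [0.5117 0.0602 0.018 ] [10.6 11.4 18. ]
floorback [0.453  0.2608 0.002 ] [219.2  23.2   2. ]
floorback2 [0.4991 0.269  0.002 ] [216.8 -23.6   2. ]
bend (array([ 0.43259168, -0.07742326,  0.03751947]), [np.float64(0.0021789265210367973), np.float64(0.002178926521036714)])
hrear top (array([ 0.44540837, -0.36992483,  0.01525237]), [np.float64(0.001124649338278332), np.float64(0.0011246493382783985)])
hfront (array([ 0.44217214, -0.25737524,  0.02598953]), [np.float64(0.0011336683034754275), np.float64(0.0011336683034756012)])
tube end (array([ 0.43710808, -0.16287014,  0.03194446]), [np.float64(0.0005600242991451227), np.float64(0.0005600242991451886)])
```

```bash
cat >> h.py <<'E'
G=np.array([0.52524,0.05255,1.79915])
def gap2w(x,y=0): # mm
    c,s=np.cos(G[2]),np.sin(G[2]); return np.array([G[0]+(c*x-s*y)/1000,G[1]+(s*x+c*y)/1000])
def w2gap(X):
    d=np.array(X[:2])-G[:2]; c,s=np.cos(G[2]),np.sin(G[2]); return np.array([c*d[0]+s*d[1],-s*d[0]+c*d[1]])*1000
def goal(pos,hyaw=None):
    """hyaw: world yaw of wanted handle dir (perp. to jaw axis); mod pi. prints row"""
    s=telemetry.sense(); r=R.from_quat(s["tool_rot"]); M=r.as_matrix()
    sh=r.inv().apply(np.asarray(pos)-s["tcp_pos"])
    y=np.arctan2(M[1,1],M[0,1]); dt=0
    if hyaw is not None:
        dt=-(hyaw-y); dt=(dt+np.pi/2)%np.pi-np.pi/2
    print("t",round(s["t"],2),"tcp",s["tcp_pos"].round(4),"x-ax",M[:,0].round(3),"tool-y yaw",round(y,4),"q6",s["q"][5].round(3),"F",s["force"].round(1),"gap",round(s["finger_gap"]*85.4,1))
    print("ROW",sh.round(4),"turn",round(dt,4), "dist",np.linalg.norm(sh).round(3))
E
python3 - <<'E'
from h import *
goal([.47,.28,.25],1.614); goal([.444,-.25,.2],1.614)
# tray corners top at 45mm
for u,v in [(386,157),(470,157),(471,220),(386,220)]: print(pw("top",u,v,.045).round(3))
E
```

```text
t 0.15 tcp [0.1421 0.6081 0.2305] x-ax [-0.001 -0.002 -1.   ] tool-y yaw 2.9118 q6 -0.178 F [ 0.6 -0.  -0.2] gap 85.7
ROW [-0.0192 -0.394  -0.2448] turn 1.2978 dist 0.464
t 0.15 tcp [0.1421 0.6081 0.2305] x-ax [-0.001 -0.002 -1.   ] tool-y yaw 2.9118 q6 -0.178 F [ 0.6 -0.  -0.2] gap 85.7
ROW [ 0.0317 -0.4894 -0.7667] turn 1.2978 dist 0.91
[ 0.722 -0.116  0.045]
[ 0.718 -0.351  0.045]
[ 0.542 -0.343  0.045]
[ 0.547 -0.109  0.045]
```

Emit:
step_arm([
  [-0.02, -0.394, -0.245, 1.3],
  [-0.02, -0.394, -0.245, 1.3],
  [-0.02, -0.394, -0.245, 1.3],
  [-0.02, -0.394, -0.245, 1.3],
  [-0.02, -0.394, -0.245, 1.3],
  [-0.02, -0.394, -0.245, 1.3],
  [-0.02, -0.394, -0.245, 1.3],
  [-0.02, -0.394, -0.245, 1.3],
], jaw=0.06)

```text
t: 0.82
tcp_pos: [0.3783, 0.371, 0.2453]
tool_rot: [-0.118, 0.698, 0.117, 0.697]
force: [0.3, 0.8, 0.5]
finger_gap: 0.699
```

Run:
```python
from h import *
goal([.444,-.24,.22],1.614)
```

```text
t 0.82 tcp [0.3783 0.371  0.2453] x-ax [-0.001 -0.001 -1.   ] tool-y yaw 1.9058 q6 0.23 F [0.3 0.8 0.5] gap 59.7
ROW [ 0.0261 -0.5986 -0.1388] turn 0.2918 dist 0.615
```

Emit:
step_arm([
  [0.02, -0.3, -0.07, 0.29],
  [0.02, -0.3, -0.07, 0.29],
  [0.02, -0.3, -0.07, 0.29],
  [0.02, -0.3, -0.07, 0.29],
  [0.02, -0.3, -0.07, 0.29],
  [0.02, -0.3, -0.07, 0.29],
  [0.02, -0.3, -0.07, 0.29],
  [0.02, -0.3, -0.07, 0.29],
])

```text
t: 1.48
tcp_pos: [0.4111, 0.0609, 0.2256]
tool_rot: [-0.016, 0.707, 0.014, 0.707]
force: [0.7, 1.0, 0.5]
finger_gap: 0.702
```

Run:
```python
from h import *
goal([.444,-.24,.22],1.614)
```

```text
t 1.48 tcp [0.4111 0.0609 0.2256] x-ax [-0.    -0.003 -1.   ] tool-y yaw 1.6128 q6 -0.161 F [0.7 1.  0.5] gap 60.0
ROW [ 0.0064 -0.302   0.0202] turn -0.0012 dist 0.303
```

Emit:
step_arm([
  [0.006, -0.302, 0.02, 0],
  [0.006, -0.302, 0.02, 0],
  [0.006, -0.302, 0.02, 0],
  [0.006, -0.302, 0.02, 0],
  [0.006, -0.302, 0.02, 0],
  [0.006, -0.302, 0.02, 0],
  [0.006, -0.302, 0.02, 0],
  [0.006, -0.302, 0.02, 0],
])

```text
t: 2.15
tcp_pos: [0.445, -0.2463, 0.2205]
tool_rot: [-0.016, 0.706, 0.011, 0.708]
force: [0.8, 0.7, 0.9]
finger_gap: 0.703
```

```bash
cat >> h.py <<'E'
def shot(n,f,crop=None,k=1):
    im=optics.snapshot(n)[:,:,::-1]
    if crop: x0,y0,x1,y1=crop; im=im[y0:y1,x0:x1]
    if k!=1: im=cv2.resize(im,None,fx=k,fy=k,interpolation=cv2.INTER_CUBIC)
    cv2.imwrite(f"pics/{f}.png",im)
def wray(p,u,v):
    K=p["mtx"]; a=np.array([(u-K[0,2])/K[0,0],(v-K[1,2])/K[1,1]]); th=np.linalg.norm(a)
    d=np.array([*(np.sin(th)*a/th),np.cos(th)]); return R.from_quat(p["attitude"]).apply(d)
def wz(p,u,v,z):
    d=wray(p,u,v); o=p["origin"]; return o+d*(z-o[2])/d[2]
def wproj(p,X):
    c=R.from_quat(p["attitude"]).inv().apply(np.asarray(X,float)-p["origin"]); r=np.hypot(c[...,0],c[...,1]); th=np.arctan2(r,c[...,2])
    K=p["mtx"]; return np.stack([K[0,2]+K[0,0]*th*c[...,0]/r,K[1,2]+K[1,1]*th*c[...,1]/r],-1)
E
python3 - <<'E'
from h import *
import pickle
goal([.444,-.3136,.1],1.614)
p=optics.camera_params("wrist"); pickle.dump(p,open("w1.pkl","wb")); shot("wrist","w1"); print(p["origin"])
E
```

```text
t 2.15 tcp [ 0.445  -0.2463  0.2205] x-ax [ 0.002 -0.007 -1.   ] tool-y yaw 1.6089 q6 -0.759 F [0.8 0.7 0.9] gap 60.0
ROW [ 0.121  -0.0663 -0.0038] turn -0.0051 dist 0.138
[ 0.44233046 -0.17655579  0.3621132 ]
```

View pics/w1.png

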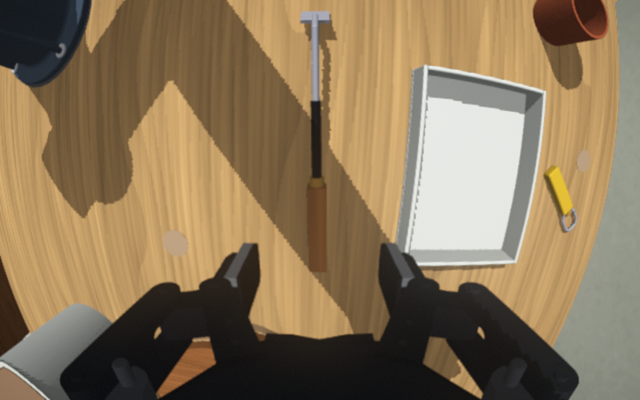

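Run:
```python
import cv2
im=cv2.imread("pics/w1.png")
cv2.imwrite("pics/w1a.png",cv2.resize(im[0:110,280:350],None,fx=5,fy=5,interpolation=cv2.INTER_CUBIC))
cv2.imwrite("pics/w1b.png",cv2.resize(im[170:280,280:350],None,fx=5,fy=5,interpolation=cv2.INTER_CUBIC))
```

```text
(no output)
```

View pics/w1a.png

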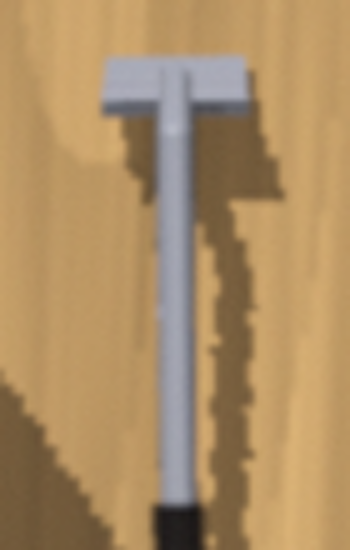

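View pics/w1b.png

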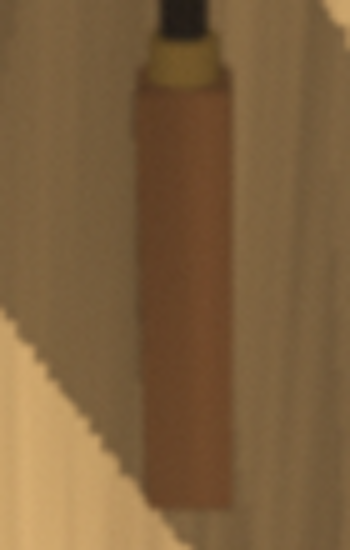

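Run:
```python
from h import *
import pickle
p=pickle.load(open("w1.pkl","rb"))
f=lambda u,v:(u/5+280-.4,v/5-.4)
for nm,u,v,z in [("bend",175,130,.040),("foot low L",104,57,.003),("foot low R",247,57,.003),("tube",178,505,.037)]: print(nm,wz(p,*f(u,v),z).round(4))
f=lambda u,v:(u/5+280-.4,v/5+170-.4)
for nm,u,v,z in [("front",183,80,.033),("frontL",135,85,.025),("frontR",233,85,.025),("rearL",148,508,.017),("rearR",232,508,.017),("rear",190,508,.020)]: print(nm,wz(p,*f(u,v),z).round(4))
```

```text
bend [ 0.4354 -0.0838  0.04  ]
foot low L [ 0.4176 -0.0549  0.003 ]
foot low R [ 0.4505 -0.0539  0.003 ]
tube [ 0.439  -0.1641  0.037 ]
front [ 0.4434 -0.2556  0.033 ]
frontL [ 0.4327 -0.2591  0.025 ]
frontR [ 0.4546 -0.2583  0.025 ]
rearL [ 0.4384 -0.3709  0.017 ]
rearR [ 0.4596 -0.3701  0.017 ]
rear [ 0.4489 -0.3688  0.02  ]
```

Run:
```python
from h import *
goal([.446,-.3133,.06],1.617)
```

```text
t 2.2 tcp [ 0.4452 -0.2468  0.2204] x-ax [ 0.002 -0.007 -1.   ] tool-y yaw 1.6081 q6 -0.758 F [ 0.5 -2.   0.7] gap 60.1
ROW [ 0.1609 -0.0653 -0.002 ] turn -0.0089 dist 0.174
```

Emit:
step_arm([
  [0.161, -0.0653, -0.002, -0.009],
  [0.161, -0.0653, -0.002, -0.009],
  [0.161, -0.0653, -0.002, -0.009],
  [0.161, -0.0653, -0.002, -0.009],
  [0.161, -0.0653, -0.002, -0.009],
  [0.161, -0.0653, -0.002, -0.009],
  [0.161, -0.0653, -0.002, -0.009],
])

```text
t: 2.78
tcp_pos: [0.4459, -0.3123, 0.0604]
tool_rot: [-0.019, 0.706, 0.014, 0.707]
force: [-0.7, 0.3, -0.1]
finger_gap: 0.707
```

Run:
```python
from h import *
goal([.446,-.3133,.006],1.617)
shot("wrist","w2")
```

```text
t 2.78 tcp [ 0.4459 -0.3123  0.0604] x-ax [ 0.002 -0.006 -1.   ] tool-y yaw 1.6171 q6 -0.857 F [-0.7  0.3 -0.1] gap 60.3
ROW [ 0.0544 -0.0007 -0.    ] turn 0.0001 dist 0.054
```

View pics/w2.png

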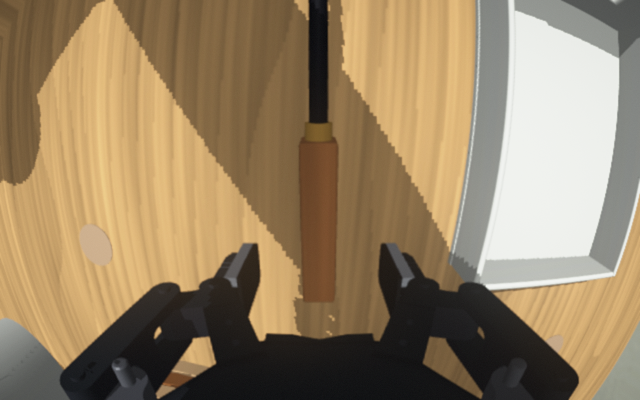

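Emit:
step_arm([
  [0.03, -0.001, 0, 0],
  [0.0545, -0.001, 0, 0],
  [0.0545, -0.001, 0, 0],
  [0.0545, -0.001, 0, 0],
])

```text
t: 3.17
tcp_pos: [0.4472, -0.3133, 0.0086]
tool_rot: [-0.02, 0.706, 0.014, 0.708]
force: [-0.0, -0.3, 0.5]
finger_gap: 0.705
```

Emit:
step_arm([
  [0, 0, 0, 0],
  [0, 0, 0, 0],
  [0, 0, 0, 0],
  [0, 0, 0, 0],
  [0, 0, 0, 0],
  [0, 0, 0, 0],
  [0, 0, 0, 0],
  [0, 0, 0, 0],
], jaw=0.0, grip_force=25)

```text
t: 3.83
tcp_pos: [0.4482, -0.3138, 0.0105]
tool_rot: [-0.021, 0.705, 0.013, 0.709]
force: [1.0, 2.8, 8.0]
finger_gap: 0.25
```

Run:
```python
from h import *
goal([.446,-.3133,.006],1.617)
```

```text
t 3.83 tcp [ 0.4482 -0.3138  0.0105] x-ax [ 0.006 -0.011 -1.   ] tool-y yaw 1.6196 q6 -0.858 F [1.  2.8 8. ] gap 21.4
ROW [ 0.0045  0.0007 -0.0022] turn 0.0026 dist 0.005
```

Emit:
step_arm([
  [-0.01, 0, 0, 0],
  [-0.02, 0.001, 0, 0],
  [-0.03, 0.003, 0, 0],
  [-0.04, 0.006, 0, 0],
  [-0.04, 0.006, 0, 0],
], jaw=0.0, grip_force=20)

```text
t: 4.25
tcp_pos: [0.4483, -0.3075, 0.0528]
tool_rot: [-0.022, 0.704, 0.013, 0.71]
force: [0.4, 0.3, -1.1]
finger_gap: 0.25
```

Run:
```python
from h import *
goal([.446,-.3133,.006],1.617)
shot("scene","s3",(250,70,450,220),4)
shot("wrist","w3")
```

```text
t 4.25 tcp [ 0.4483 -0.3075  0.0528] x-ax [ 0.008 -0.013 -1.   ] tool-y yaw 1.6199 q6 -0.851 F [ 0.4  0.3 -1.1] gap 21.4
ROW [ 0.0468 -0.0051 -0.0029] turn 0.0029 dist 0.047
```

View pics/s3.png

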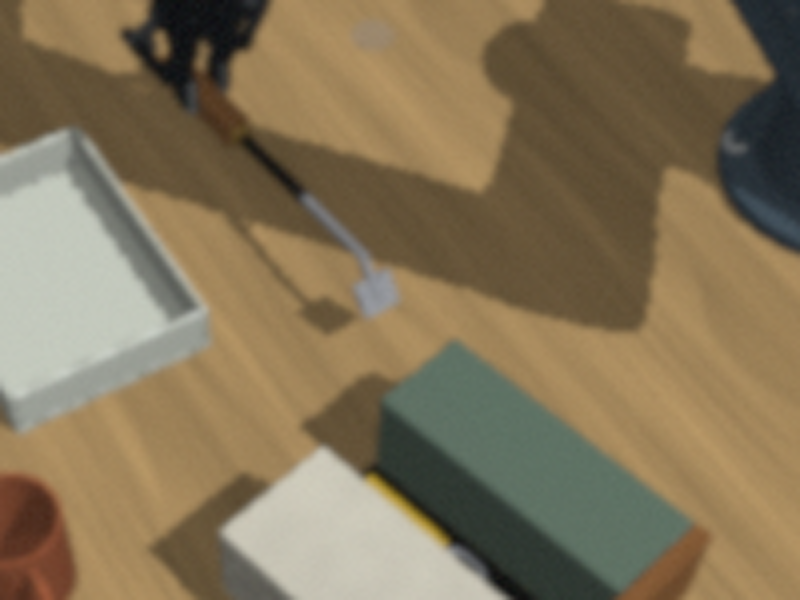

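View pics/w3.png

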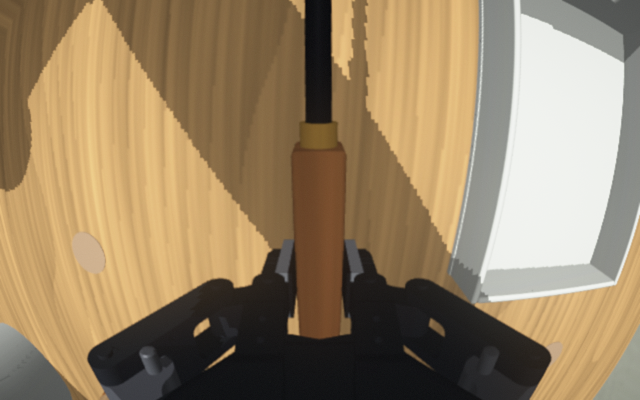

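Run:
```python
from h import *
shot("top","t3",(340,220,500,300),5)
```

```text
(no output)
```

View pics/t3.png

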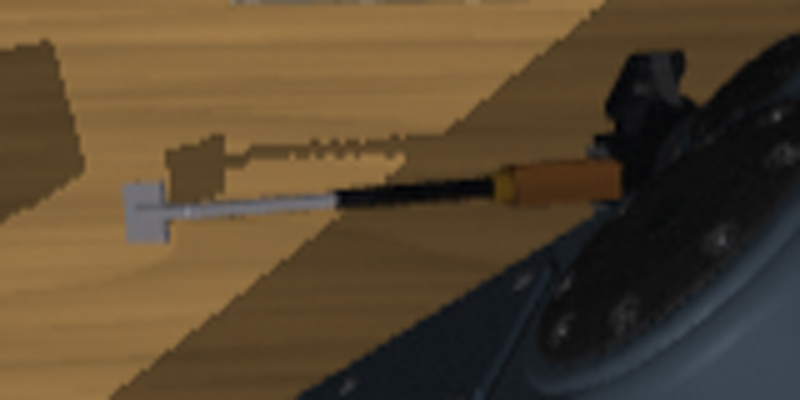

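Run:
```python
from h import *
print(pair((174/5+339.6,209/5+219.6),(371/4+249.6,262/4+69.6)))
print(pair((335/5+339.6,201/5+219.6),(304/4+249.6,194/4+69.6)))
goal([.446,-.3133,.006],1.617)
```

```text
(array([ 0.434632  , -0.06722077,  0.08175433]), [np.float64(0.002025340885507607), np.float64(0.0020253408855075887)])
(array([ 0.43856109, -0.15447562,  0.0770886 ]), [np.float64(0.00021106578419271817), np.float64(0.0002110657841926432)])
t 4.4 tcp [ 0.4476 -0.3073  0.0507] x-ax [ 0.006 -0.011 -1.   ] tool-y yaw 1.6198 q6 -0.851 F [ 0.3  0.2 -1.8] gap 20.9
ROW [ 0.0447 -0.0054 -0.0022] turn 0.0028 dist 0.045
```

Emit:
step_arm([
  [0.02, 0, 0, 0],
  [0.034, 0, 0, 0],
  [0.04, 0, 0, 0],
  [0.04, 0, 0, 0],
  [0.04, 0, 0, 0],
])

```text
t: 4.82
tcp_pos: [0.4475, -0.3074, 0.0102]
tool_rot: [-0.021, 0.705, 0.014, 0.709]
force: [-0.9, 0.4, -0.7]
finger_gap: 0.251
```

Emit:
step_arm([
  [0, 0, 0, 0],
  [0, 0, 0, 0],
  [0, 0, 0, 0],
  [0, 0, 0, 0],
], jaw=0.045)

```text
t: 5.15
tcp_pos: [0.4476, -0.3076, 0.0103]
tool_rot: [-0.021, 0.705, 0.014, 0.709]
force: [-0.2, 0.7, -0.0]
finger_gap: 0.533
```

Run:
```python
from h import *
goal([.446,-.3133,.006],1.617)
shot("wrist","w4")
```

```text
t 5.15 tcp [ 0.4476 -0.3076  0.0103] x-ax [ 0.005 -0.01  -1.   ] tool-y yaw 1.6197 q6 -0.851 F [-0.2  0.7 -0. ] gap 45.5
ROW [ 0.0043 -0.0056 -0.0019] turn 0.0027 dist 0.007
```

View pics/w4.png

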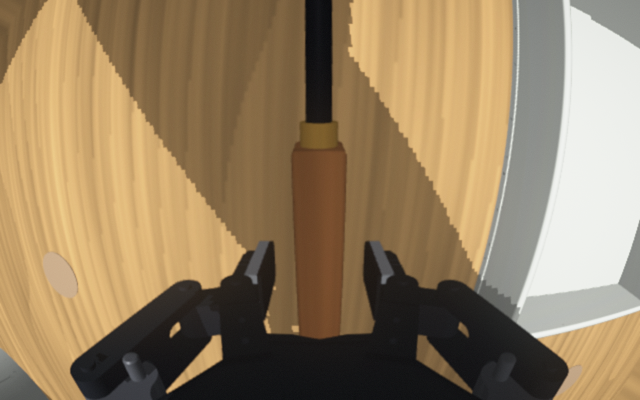

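Emit:
step_arm([
  [0, -0.03, 0, 0],
  [0, -0.058, 0, 0],
  [0, -0.058, 0, 0],
  [0, -0.058, 0, 0],
])

```text
t: 5.53
tcp_pos: [0.4507, -0.3674, 0.0111]
tool_rot: [-0.021, 0.705, 0.012, 0.709]
force: [-0.7, 0.1, -0.4]
finger_gap: 0.525
```

Emit:
step_arm([
  [0, 0, 0, 0],
  [0, 0, 0, 0],
  [0, 0, 0, 0],
  [0, 0, 0, 0],
  [0, 0, 0, 0],
], jaw=0.0, grip_force=20)

```text
t: 5.95
tcp_pos: [0.4504, -0.3663, 0.0111]
tool_rot: [-0.02, 0.705, 0.013, 0.709]
force: [-1.0, 1.1, 1.3]
finger_gap: 0.247
```

Run:
```python
from h import *
goal([.446,-.3133,.006],1.617)
shot("wrist","w5")
```

```text
t 5.95 tcp [ 0.4504 -0.3663  0.0111] x-ax [ 0.006 -0.01  -1.   ] tool-y yaw 1.6184 q6 -0.919 F [-1.   1.1  1.3] gap 21.1
ROW [ 0.0045  0.0532 -0.0019] turn 0.0014 dist 0.053
```

View pics/w5.png

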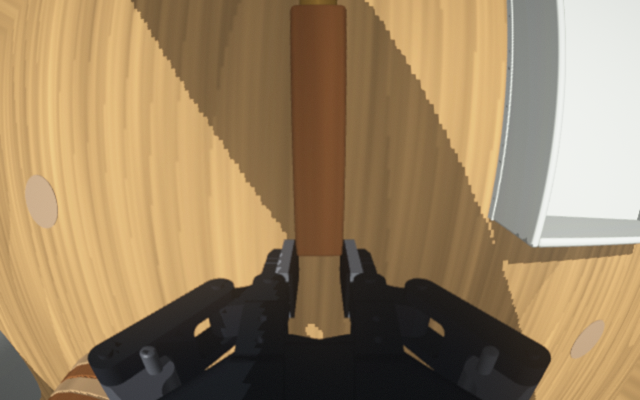

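Emit:
step_arm([
  [-0.015, 0, 0, 0],
  [-0.03, 0.001, 0, 0],
  [-0.045, 0.003, 0, 0],
  [-0.06, 0.006, 0, 0],
  [-0.06, 0.006, 0, 0],
  [-0.06, 0.006, 0, 0],
])

```text
t: 6.5
tcp_pos: [0.4503, -0.36, 0.0715]
tool_rot: [-0.021, 0.705, 0.013, 0.709]
force: [0.3, -1.0, -1.6]
finger_gap: 0.246
```

Run:
```python
from h import *
goal([.446,-.3133,.006],1.617)
shot("scene","s6",(250,70,450,220),4)
```

```text
t 6.5 tcp [ 0.4503 -0.36    0.0715] x-ax [ 0.007 -0.012 -1.   ] tool-y yaw 1.6188 q6 -0.913 F [ 0.3 -1.  -1.6] gap 21.0
ROW [ 0.0649  0.0476 -0.0024] turn 0.0018 dist 0.08
```

View pics/s6.png

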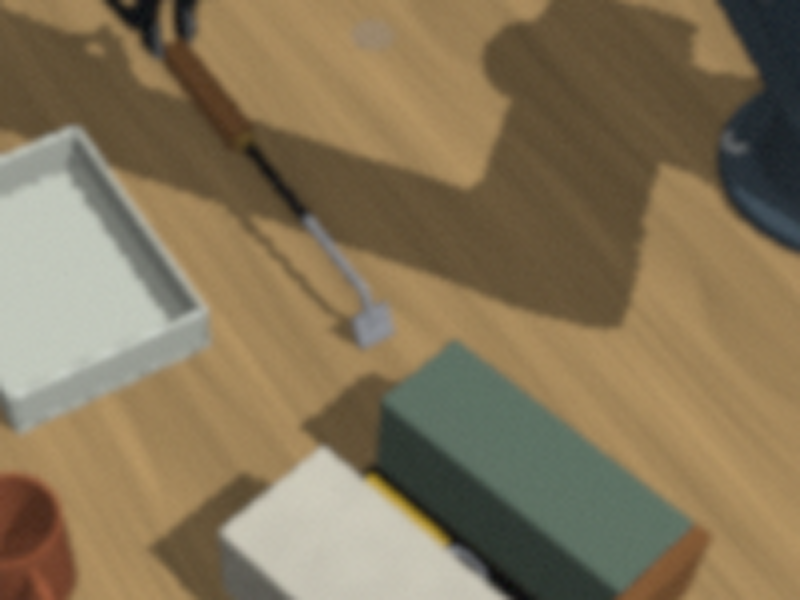

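Emit:
step_arm([
  [-0.01, 0.0025, 0, 0],
  [-0.02, 0.005, 0, 0],
  [-0.03, 0.008, 0, 0],
  [-0.04, 0.011, 0, 0],
  [-0.05, 0.0145, 0, 0],
  [-0.06, 0.0185, 0, 0],
  [-0.07, 0.023, 0, 0],
  [-0.07, 0.023, 0, 0],
])

```text
t: 7.22
tcp_pos: [0.4491, -0.3357, 0.1429]
tool_rot: [-0.022, 0.704, 0.013, 0.71]
force: [-0.3, 0.4, -1.1]
finger_gap: 0.247
```

Emit:
step_arm([
  [-0.01, 0.0045, 0, 0],
  [-0.02, 0.01, 0, 0],
  [-0.03, 0.0155, 0, 0],
  [-0.04, 0.022, 0, 0],
  [-0.05, 0.029, 0, 0],
  [-0.06, 0.037, 0, 0],
  [-0.065, 0.041, 0, 0],
  [-0.065, 0.041, 0, 0],
])

```text
t: 7.88
tcp_pos: [0.4469, -0.2931, 0.2089]
tool_rot: [-0.023, 0.704, 0.013, 0.71]
force: [-0.4, 0.1, -0.7]
finger_gap: 0.245
```

Run:
```python
from h import *
goal([.446,-.3133,.006],1.617)
shot("scene","s7",(250,70,450,220),4)
shot("top","t7",(340,200,500,320),5)
```

```text
t 7.88 tcp [ 0.4469 -0.2931  0.2089] x-ax [ 0.01  -0.014 -1.   ] tool-y yaw 1.6204 q6 -0.836 F [-0.4  0.1 -0.7] gap 20.9
ROW [ 0.2032 -0.0172 -0.0037] turn 0.0034 dist 0.204
```

View pics/s7.png

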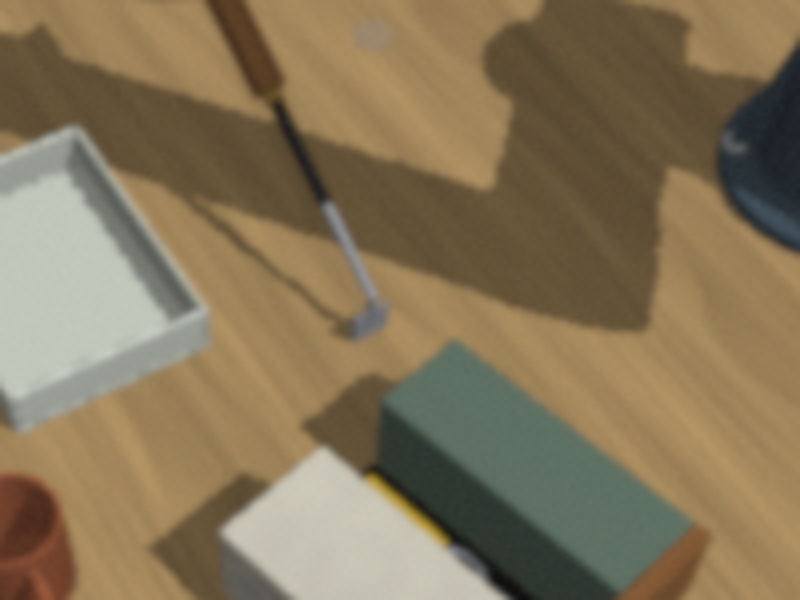

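View pics/t7.png

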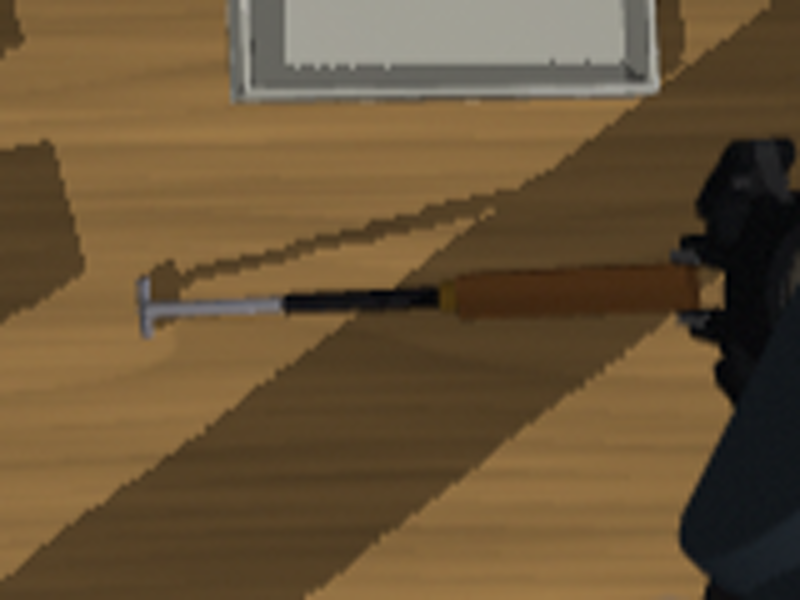

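Emit:
step_arm([
  [0, 0, 0, 0],
  [0, 0, 0, 0],
  [0, 0, 0, 0],
  [0, 0, 0, 0],
], jaw=0.0, grip_force=110)

```text
t: 8.32
tcp_pos: [0.4466, -0.2941, 0.2072]
tool_rot: [-0.022, 0.704, 0.013, 0.71]
force: [0.3, -0.2, -1.0]
finger_gap: 0.203
```

Run:
```python
from h import *
s=telemetry.sense(); tcp=s["tcp_pos"]; M=R.from_quat(s["tool_rot"]).as_matrix()
for z,u,v in [(.02,147,307),(.03,143,280),(.03,146,336)]:
    X=pw("top",u/5+339.6,v/5+199.6,z); d=X-tcp; print(X.round(4),d.round(4),"ahead",d[:2]@M[:2,1]*1000,"side",d[:2]@M[:2,2]*1000)
for u,v in [(371,318),(352,338),(385,320)]: print("scene",pw("scene",u/4+249.6,v/4+69.6,.0).round(4))
goal([.446,-.3133,.006],G[2])
```

```text
[ 0.4355 -0.0622  0.02  ] [-0.011   0.2319 -0.1872] ahead 232.11922091427562 side 0.24149397259171887
[ 0.4506 -0.0592  0.03  ] [ 0.004   0.2348 -0.1772] ahead 234.35355674277332 side 15.449697085712938
[ 0.4201 -0.0598  0.03  ] [-0.0265  0.2342 -0.1772] ahead 235.21577386309207 side -15.047118940317436
scene [ 0.424  -0.0737  0.    ]
scene [ 0.4478 -0.0644  0.    ]
scene [ 0.4155 -0.0662  0.    ]
t 8.32 tcp [ 0.4466 -0.2941  0.2072] x-ax [ 0.008 -0.013 -1.   ] tool-y yaw 1.6193 q6 -0.836 F [ 0.3 -0.2 -1. ] gap 17.3
ROW [ 0.2015 -0.0165 -0.003 ] turn -0.1798 dist 0.202
```

Run:
```python
from h import *
shot("wrist","w8")
shot("top","t8",(340,200,500,320),5)
```

```text
(no output)
```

View pics/w8.png

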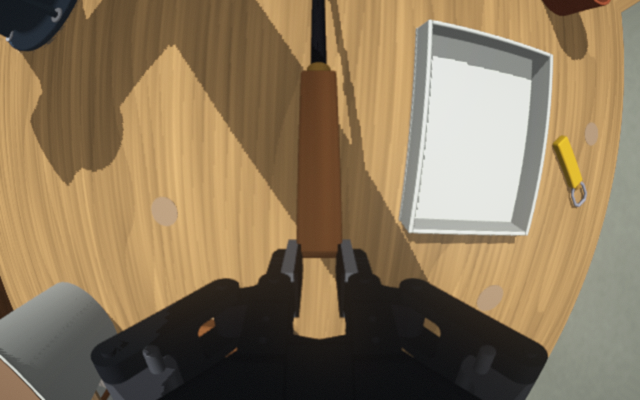

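View pics/t8.png

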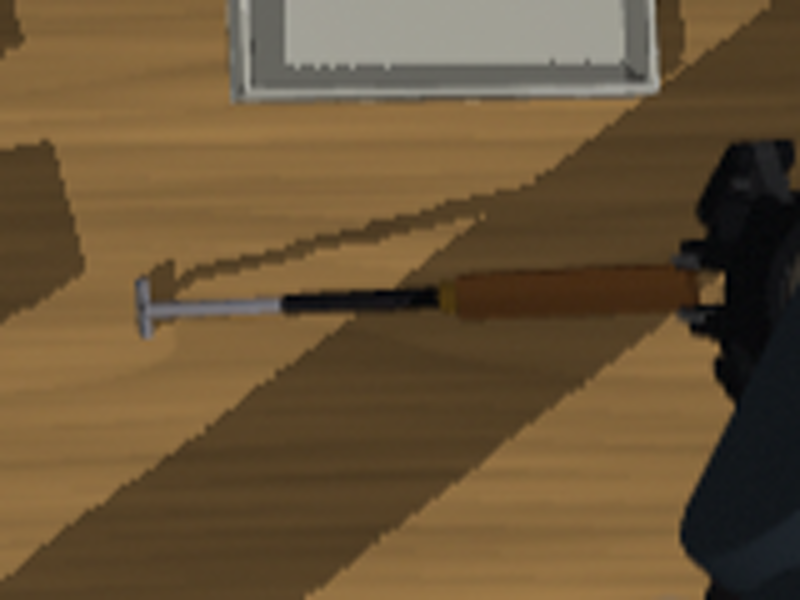

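Run:
```python
from h import *
t=gap2w(-62,-1); print(t); goal([*t,.315],G[2])
```

```text
[ 0.54024924 -0.00761413]
t 8.42 tcp [ 0.4466 -0.294   0.2073] x-ax [ 0.008 -0.013 -1.   ] tool-y yaw 1.6194 q6 -0.836 F [-0.6  0.1 -1.6] gap 16.9
ROW [-0.1106  0.28    0.1083] turn -0.1797 dist 0.32
```

Emit:
step_arm([
  [-0.025, 0, 0, 0],
  [-0.05, 0, 0, 0],
  [-0.08, 0.01, 0.004, -0.02],
  [-0.105, 0.03, 0.012, -0.05],
  [-0.11, 0.06, 0.024, -0.08],
  [-0.11, 0.09, 0.035, -0.11],
  [-0.11, 0.12, 0.046, -0.14],
  [-0.11, 0.14, 0.055, -0.16],
], jaw=0.0, grip_force=60)

```text
t: 9.08
tcp_pos: [0.4936, -0.1474, 0.3159]
tool_rot: [-0.079, 0.701, 0.07, 0.705]
force: [-0.6, -0.0, -1.4]
finger_gap: 0.2
```

Run:
```python
from h import *
t=gap2w(-62,-1); goal([*t,.315],G[2])
shot("top","t9")
```

```text
t 9.08 tcp [ 0.4936 -0.1474  0.3159] x-ax [ 0.008 -0.012 -1.   ] tool-y yaw 1.7816 q6 -0.712 F [-0.6 -0.  -1.4] gap 17.0
ROW [-0.0003  0.1269  0.0749] turn -0.0175 dist 0.147
```

View pics/t9.png

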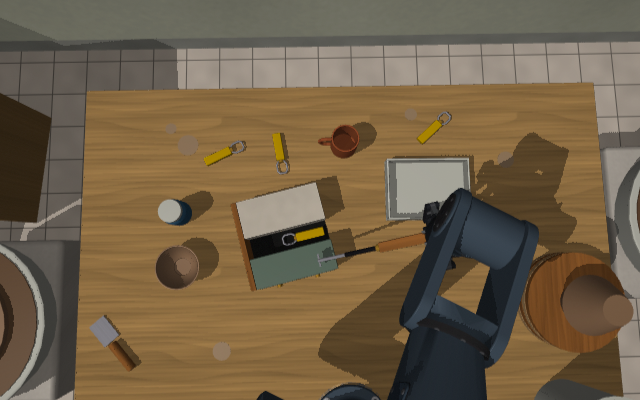

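Emit:
step_arm([
  [0, 0.022, 0.013, -0.017],
  [0, 0.045, 0.026, -0.017],
  [0, 0.067, 0.039, -0.017],
  [0, 0.09, 0.053, -0.017],
  [0, 0.11, 0.065, -0.017],
  [0, 0.127, 0.075, -0.017],
  [0, 0.127, 0.075, -0.017],
  [0, 0.127, 0.075, -0.017],
])

```text
t: 9.8
tcp_pos: [0.5407, -0.0038, 0.3146]
tool_rot: [-0.085, 0.7, 0.079, 0.705]
force: [-0.6, -0.3, -0.7]
finger_gap: 0.194
```

Run:
```python
from h import *
t=gap2w(-62,-1); goal([*t,.315],G[2])
shot("top","t10",(225,165,385,285),5)
shot("scene","s10",(280,120,440,270),4)
```

```text
t 9.8 tcp [ 0.5407 -0.0038  0.3146] x-ax [ 0.008 -0.009 -1.   ] tool-y yaw 1.8033 q6 -0.44 F [-0.6 -0.3 -0.7] gap 16.6
ROW [-0.0004 -0.0036 -0.0013] turn 0.0042 dist 0.004
```

View pics/t10.png

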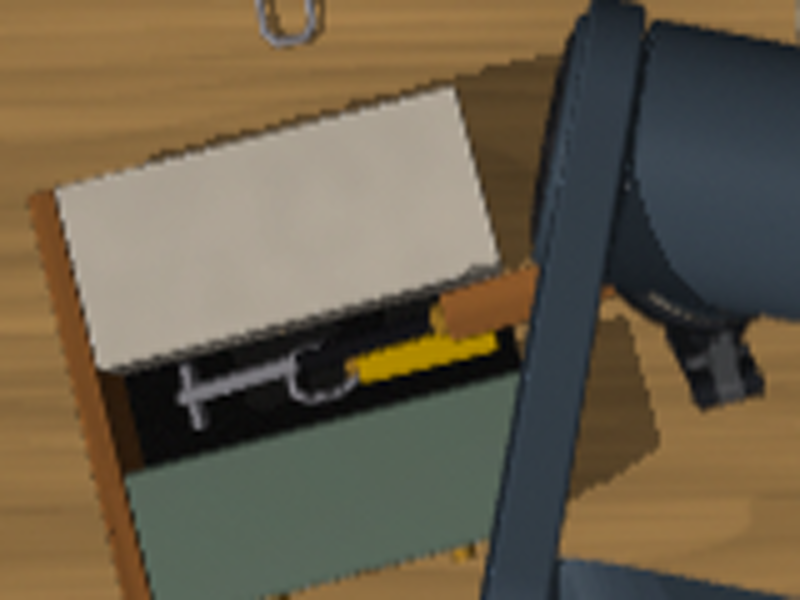

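View pics/s10.png

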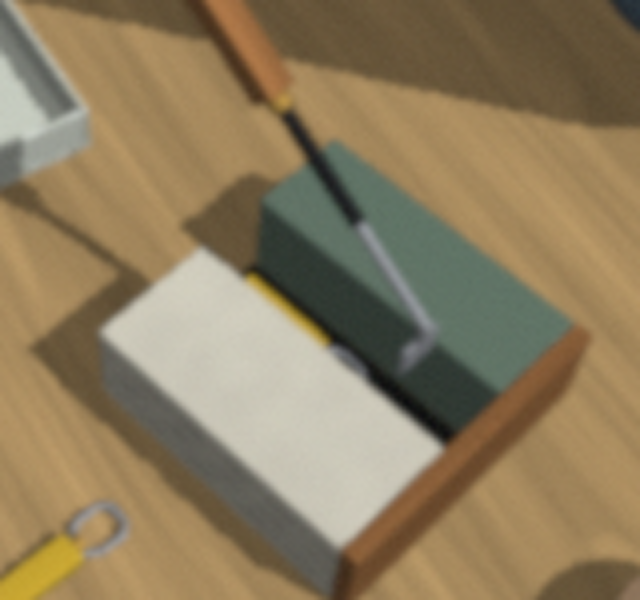

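Run:
```python
from h import *
for u,v in [(192,398),(182,368),(203,428),(290,372)]:
    X=pw("top",u/5+224.6,v/5+164.6,.125); print(w2gap(X).round(1))
s=telemetry.sense(); print(w2gap(s["tcp_pos"]))
```

```text
[169.5   0.2]
[170.9 -15.7]
[167.6  16.2]
[118.5  -0.3]
[-59.59752248  -1.89051749]
```

Emit:
step_arm([
  [0.02, 0, 0, 0],
  [0.04, 0, 0, 0.004],
  [0.06, -0.001, 0, 0.004],
  [0.075, -0.001, 0, 0.004],
  [0.088, -0.001, 0, 0.004],
  [0.088, -0.001, 0, 0.004],
])

```text
t: 10.4
tcp_pos: [0.5393, -0.0079, 0.224]
tool_rot: [-0.082, 0.702, 0.076, 0.703]
force: [-0.8, 0.4, -1.6]
finger_gap: 0.197
```

Run:
```python
from h import *
t=gap2w(-60,-1); goal([*t,.212],G[2]); print(w2gap(telemetry.sense()["tcp_pos"]),telemetry.sense()["ft_torque"].round(2))
shot("top","t11",(225,165,385,285),5)
```

```text
t 10.4 tcp [ 0.5393 -0.0079  0.224 ] x-ax [ 0.002 -0.008 -1.   ] tool-y yaw 1.7951 q6 -0.438 F [-0.8  0.4 -1.6] gap 16.8
ROW [0.012  0.0022 0.001 ] turn -0.0041 dist 0.012
[-6.20856876e+01 -3.24051718e-02] [-0.18 -0.04  0.04]
```

View pics/t11.png

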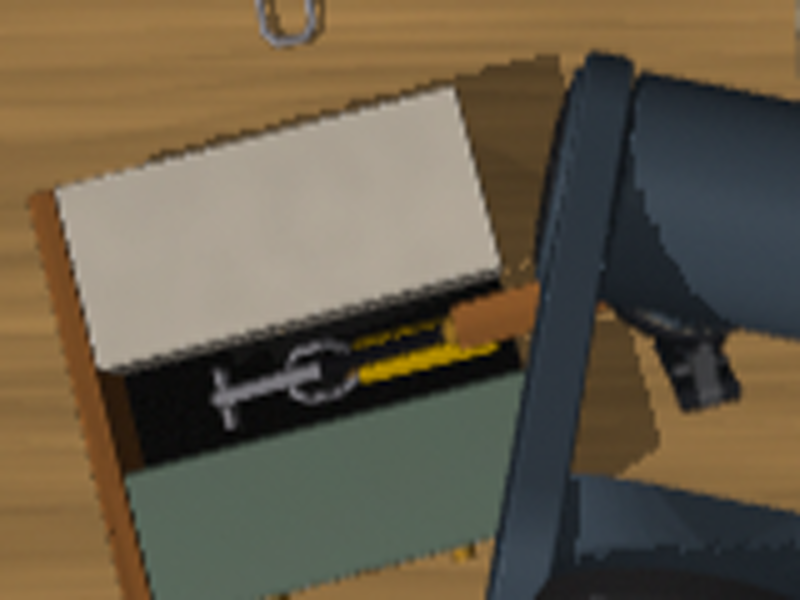

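Emit:
step_arm([
  [0.004, 0.001, 0, 0],
  [0.008, 0.001, 0, 0],
  [0.012, 0.001, 0, 0],
  [0.012, 0.001, 0, 0],
])

```text
t: 10.78
tcp_pos: [0.5399, -0.0071, 0.2132]
tool_rot: [-0.082, 0.702, 0.076, 0.704]
force: [0.5, 0.1, -0.9]
finger_gap: 0.198
```

Run:
```python
from h import *
t=gap2w(-60,-1); goal([*t,.212],G[2]); print(w2gap(telemetry.sense()["tcp_pos"]))
shot("scene","s12",(280,120,440,270),4)
shot("top","t12",(225,165,385,285),5)
```

```text
t 10.78 tcp [ 0.5399 -0.0071  0.2132] x-ax [ 0.004 -0.009 -1.   ] tool-y yaw 1.7951 q6 -0.436 F [ 0.5  0.1 -0.9] gap 16.9
ROW [0.0012 0.0014 0.0002] turn -0.0041 dist 0.002
[-61.43367812  -0.76093298]
```

View pics/t12.png

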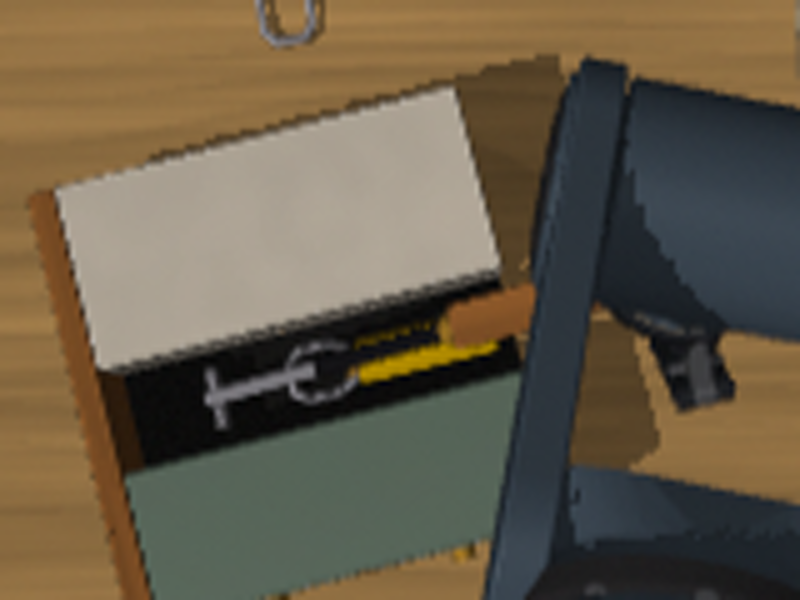

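Emit:
step_arm([
  [0.002, 0.0005, 0, 0],
  [0.003, 0.001, 0, 0],
  [0.004, 0.001, 0, 0],
  [0.004, 0.001, 0, 0],
])

```text
t: 11.22
tcp_pos: [0.5399, -0.006, 0.2095]
tool_rot: [-0.082, 0.701, 0.076, 0.704]
force: [1.0, 0.5, -0.9]
finger_gap: 0.2
```

Run:
```python
from h import *
t=gap2w(-60,-1); goal([*t,.212],G[2]); s=telemetry.sense();print(w2gap(s["tcp_pos"]),s["ft_torque"])
```

```text
t 11.22 tcp [ 0.5399 -0.006   0.2095] x-ax [ 0.004 -0.009 -1.   ] tool-y yaw 1.7954 q6 -0.434 F [ 1.   0.5 -0.9] gap 17.1
ROW [-0.0025  0.0003 -0.0001] turn -0.0037 dist 0.002
[-60.31374819  -1.08115273] [-0.05036009 -0.05124317 -0.02924132]
```

Run:
```python
from h import *
for d in (-130,-190,-252):
    t=gap2w(d,-1); goal([*t,.2103],G[2])
```

```text
t 11.22 tcp [ 0.5399 -0.006   0.2095] x-ax [ 0.004 -0.009 -1.   ] tool-y yaw 1.7954 q6 -0.434 F [ 1.   0.5 -0.9] gap 17.1
ROW [-0.0001 -0.0697  0.0002] turn -0.0037 dist 0.07
t 11.22 tcp [ 0.5399 -0.006   0.2095] x-ax [ 0.004 -0.009 -1.   ] tool-y yaw 1.7954 q6 -0.434 F [ 1.   0.5 -0.9] gap 17.1
ROW [ 0.0005 -0.1297  0.0004] turn -0.0037 dist 0.13
t 11.22 tcp [ 0.5399 -0.006   0.2095] x-ax [ 0.004 -0.009 -1.   ] tool-y yaw 1.7954 q6 -0.434 F [ 1.   0.5 -0.9] gap 17.1
ROW [ 0.0011 -0.1917  0.0006] turn -0.0037 dist 0.192
```

Emit:
step_arm([
  [0, -0.01, 0, 0],
  [0, -0.02, 0, -0.004],
  [0, -0.03, 0, -0.004],
  [0, -0.04, 0, -0.004],
  [0, -0.05, 0, -0.004],
  [0, -0.06, 0, -0.004],
  [0, -0.07, 0, -0.004],
  [0, -0.07, 0, -0.004],
])

```text
t: 11.88
tcp_pos: [0.5565, -0.0768, 0.2103]
tool_rot: [-0.084, 0.701, 0.076, 0.704]
force: [-0.0, 0.3, -1.4]
finger_gap: 0.197
```

Run:
```python
from h import *
for d in (-190,-252):
    t=gap2w(d,-1); goal([*t,.2105],G[2])
shot("top","t13",(225,165,385,285),5)
```

```text
t 11.88 tcp [ 0.5565 -0.0768  0.2103] x-ax [ 0.006 -0.01  -1.   ] tool-y yaw 1.7975 q6 -0.554 F [-0.   0.3 -1.4] gap 16.8
ROW [ 0.0004 -0.057  -0.0001] turn -0.0017 dist 0.057
t 11.88 tcp [ 0.5565 -0.0768  0.2103] x-ax [ 0.006 -0.01  -1.   ] tool-y yaw 1.7975 q6 -0.554 F [-0.   0.3 -1.4] gap 16.8
ROW [ 0.0011 -0.119   0.    ] turn -0.0017 dist 0.119
```

View pics/t13.png

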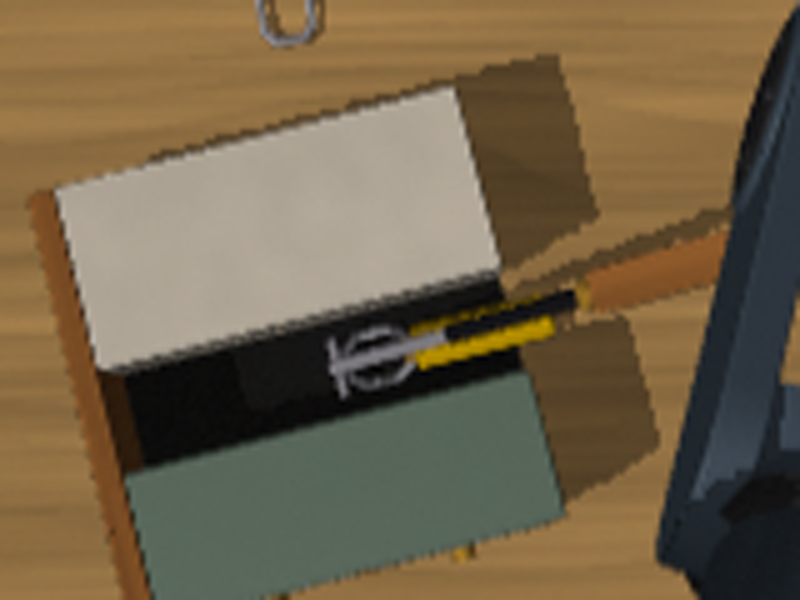

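Emit:
step_arm([
  [0, -0.01, 0, 0],
  [0, -0.02, 0, 0],
  [0, -0.03, 0, 0],
  [0, -0.04, 0, 0],
  [0, -0.05, 0, 0],
  [0, -0.06, 0, 0],
  [0.0005, -0.07, 0, 0],
  [0.0005, -0.07, 0, 0],
])

```text
t: 12.6
tcp_pos: [0.5727, -0.1465, 0.2105]
tool_rot: [-0.084, 0.701, 0.075, 0.704]
force: [-0.1, -0.0, -1.3]
finger_gap: 0.197
```

Run:
```python
from h import *
for d in (-230,-252):
    t=gap2w(d,-1); goal([*t,.2095],G[2])
shot("top","t14",(225,165,385,285),5)
s=telemetry.sense(); print(w2gap(s["tcp_pos"]))
for u,v in [(0,0)]: pass
```

```text
t 12.6 tcp [ 0.5727 -0.1465  0.2105] x-ax [ 0.007 -0.011 -1.   ] tool-y yaw 1.7959 q6 -0.657 F [-0.1 -0.  -1.3] gap 16.9
ROW [ 0.0013 -0.0253 -0.0001] turn -0.0032 dist 0.025
t 12.6 tcp [ 0.5727 -0.1465  0.2105] x-ax [ 0.007 -0.011 -1.   ] tool-y yaw 1.7959 q6 -0.657 F [-0.1 -0.  -1.3] gap 16.9
ROW [ 0.0016 -0.0473 -0.    ] turn -0.0032 dist 0.047
[-203.41573985   -0.98582549]
```

View pics/t14.png

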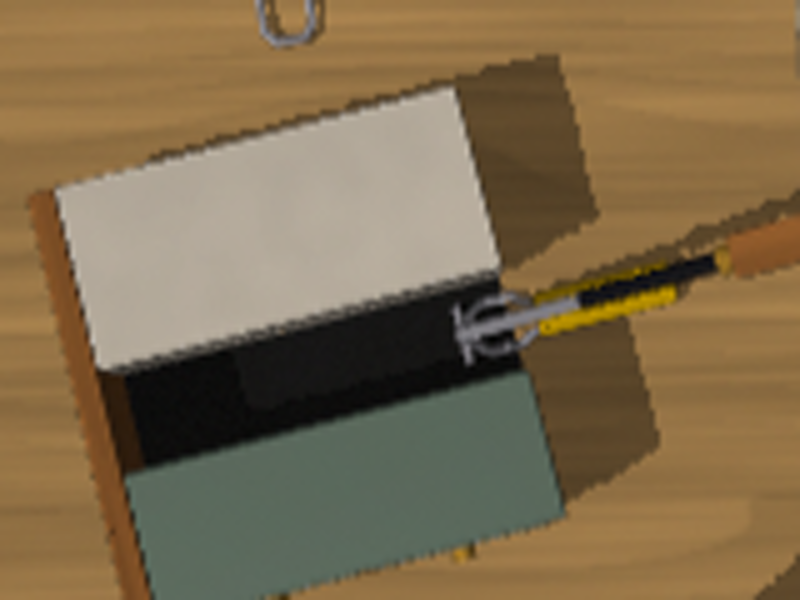

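Emit:
step_arm([
  [0, -0.01, 0, 0],
  [0.0005, -0.02, 0, 0],
  [0.001, -0.03, 0, 0],
  [0.001, -0.04, 0, 0],
  [0.001, -0.048, 0, 0],
  [0.001, -0.048, 0, 0],
  [0.001, -0.048, 0, 0],
])

```text
t: 13.23
tcp_pos: [0.583, -0.1928, 0.2099]
tool_rot: [-0.083, 0.701, 0.075, 0.704]
force: [0.7, -0.2, -1.6]
finger_gap: 0.198
```

Run:
```python
from h import *
goal([.5,0,.3],G[2])
shot("top","t15",(285,165,445,285),5)
s=telemetry.sense(); print(w2gap(s["tcp_pos"]))
```

```text
t 13.23 tcp [ 0.583  -0.1928  0.2099] x-ax [ 0.006 -0.01  -1.   ] tool-y yaw 1.7949 q6 -0.72 F [ 0.7 -0.2 -1.6] gap 16.9
ROW [-0.0925  0.2055 -0.0378] turn -0.0042 dist 0.228
[-251.50520086   -0.70465232]
```

View pics/t15.png

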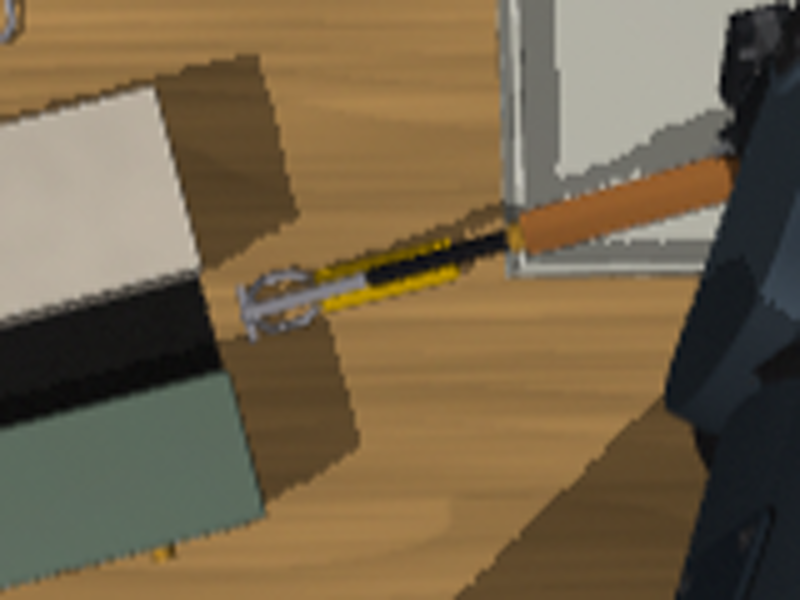

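Run:
```python
from h import *
for u,v,z in [(243,308,.01),(318,270,.016),(325,310,.016),(450,241,.016),(457,277,.016),(215,340,0.002)]:
    X=pw("top",u/5+284.6,v/5+164.6,z); print(X.round(4),w2gap(X).round(1))
```

```text
[0.5345 0.0342 0.01  ] [-20.   -4.9]
[ 0.5547 -0.0082  0.016 ] [-65.9 -14.9]
[ 0.5321 -0.0115  0.016 ] [-63.9   7.8]
[ 0.5695 -0.0831  0.016 ] [-142.1  -12.4]
[ 0.5491 -0.0863  0.016 ] [-140.6    8.2]
[0.5171 0.0502 0.002 ] [-0.5  8.5]
```

Run:
```python
from h import *
goal([.583,-.193,.31],None)
goal([.4365,-.319,.31],1.62)
```

```text
t 13.28 tcp [ 0.5829 -0.1923  0.2098] x-ax [ 0.006 -0.009 -1.   ] tool-y yaw 1.7955 q6 -0.72 F [-1.2 -0.3 -1.2] gap 16.9
ROW [-0.1002 -0.0018  0.0003] turn 0 dist 0.1
t 13.28 tcp [ 0.5829 -0.1923  0.2098] x-ax [ 0.006 -0.009 -1.   ] tool-y yaw 1.7955 q6 -0.72 F [-1.2 -0.3 -1.2] gap 16.9
ROW [-0.0998 -0.092  -0.1706] turn 0.1755 dist 0.218
```

Emit:
step_arm([
  [-0.015, 0, 0, 0],
  [-0.035, 0.0005, 0, 0],
  [-0.06, 0.001, 0, 0],
  [-0.085, 0.001, 0, 0],
  [-0.1, 0.001, 0, 0],
  [-0.1, 0.001, 0, 0],
])

```text
t: 13.78
tcp_pos: [0.584, -0.1907, 0.3142]
tool_rot: [-0.085, 0.698, 0.074, 0.707]
force: [1.2, -0.2, -1.2]
finger_gap: 0.196
```

Run:
```python
from h import *
goal([.4365,-.319,.31],1.62)
```

```text
t 13.78 tcp [ 0.584  -0.1907  0.3142] x-ax [ 0.013 -0.013 -1.   ] tool-y yaw 1.7963 q6 -0.719 F [ 1.2 -0.2 -1.2] gap 16.8
ROW [ 0.004  -0.092  -0.1725] turn 0.1763 dist 0.196
```

Emit:
step_arm([
  [0.001, -0.015, -0.028, 0.02],
  [0.002, -0.03, -0.056, 0.05],
  [0.003, -0.045, -0.085, 0.08],
  [0.004, -0.06, -0.113, 0.11],
  [0.004, -0.076, -0.142, 0.14],
  [0.004, -0.092, -0.172, 0.176],
  [0.004, -0.092, -0.172, 0.176],
  [0.004, -0.092, -0.172, 0.176],
])

```text
t: 14.45
tcp_pos: [0.4354, -0.3193, 0.3088]
tool_rot: [-0.021, 0.703, 0.012, 0.711]
force: [0.2, 0.6, -2.0]
finger_gap: 0.198
```

Run:
```python
from h import *
goal([.4365,-.319,.22],1.62)
shot("top","t16")
```

```text
t 14.45 tcp [ 0.4354 -0.3193  0.3088] x-ax [ 0.012 -0.012 -1.   ] tool-y yaw 1.6172 q6 -0.887 F [ 0.2  0.6 -2. ] gap 16.9
ROW [0.0888 0.0013 0.0001] turn -0.0028 dist 0.089
```

View pics/t16.png

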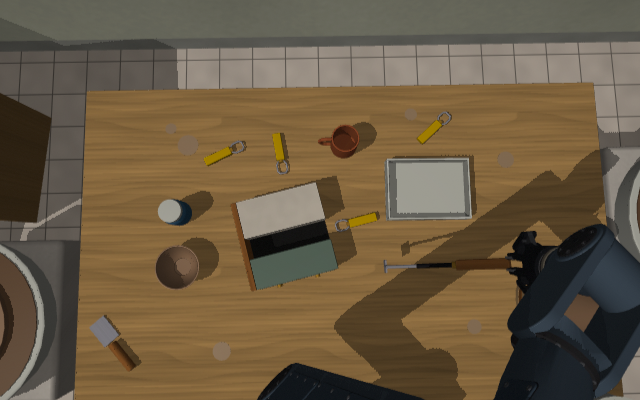

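Emit:
step_arm([
  [0.025, 0, 0, 0],
  [0.05, 0, 0, 0],
  [0.075, 0.001, 0, 0],
  [0.09, 0.001, 0, 0],
  [0.095, 0.001, 0, -0.003],
  [0.095, 0.001, 0, -0.003],
])

```text
t: 15.0
tcp_pos: [0.4376, -0.3167, 0.2123]
tool_rot: [-0.022, 0.703, 0.016, 0.71]
force: [-0.3, 0.8, -1.6]
finger_gap: 0.198
```

Emit:
step_arm([
  [0.01, -0.004, 0, 0],
  [0.02, -0.012, 0, 0],
  [0.03, -0.019, 0, 0],
  [0.04, -0.026, 0, 0],
  [0.05, -0.032, 0, 0],
  [0.06, -0.037, 0, 0],
  [0.07, -0.042, 0, 0],
  [0.07, -0.042, 0, 0],
], jaw=0.0, grip_force=20)

```text
t: 15.67
tcp_pos: [0.4398, -0.3598, 0.1404]
tool_rot: [-0.021, 0.704, 0.016, 0.71]
force: [-0.7, -1.3, 0.6]
finger_gap: 0.198
```

Run:
```python
from h import *
goal([.4365,-.395,.011],1.62)
shot("scene","s17",(250,40,450,190),4)
```

```text
t 15.67 tcp [ 0.4398 -0.3598  0.1404] x-ax [ 0.008 -0.006 -1.   ] tool-y yaw 1.6228 q6 -0.938 F [-0.7 -1.3  0.6] gap 16.9
ROW [ 0.1296 -0.0341 -0.0062] turn 0.0028 dist 0.134
```

View pics/s17.png

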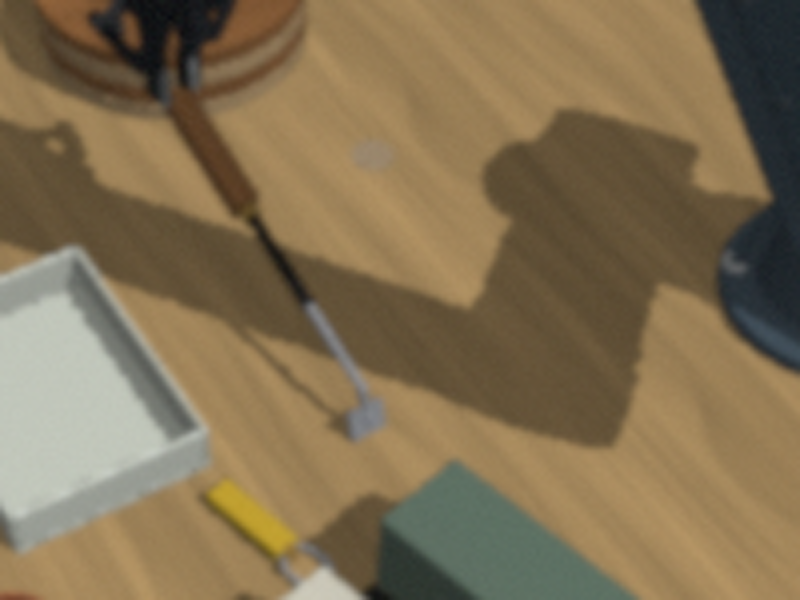

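Emit:
step_arm([
  [0.012, -0.005, 0, 0],
  [0.024, -0.01, 0, 0],
  [0.036, -0.0145, 0, 0],
  [0.048, -0.0185, 0, 0],
  [0.06, -0.021, -0.001, 0],
  [0.072, -0.024, -0.001, 0],
  [0.084, -0.026, -0.001, 0],
  [0.084, -0.026, -0.001, 0],
])

```text
t: 16.38
tcp_pos: [0.44, -0.3848, 0.0544]
tool_rot: [-0.019, 0.705, 0.017, 0.709]
force: [0.1, 0.4, -0.5]
finger_gap: 0.197
```

Emit:
step_arm([
  [0.012, -0.001, 0, 0],
  [0.024, -0.002, 0, 0],
  [0.034, -0.002, 0, 0],
  [0.04, -0.002, 0, 0],
  [0.043, -0.002, 0, 0],
  [0.043, -0.002, 0, 0],
])

```text
t: 16.88
tcp_pos: [0.4402, -0.3865, 0.0123]
tool_rot: [-0.019, 0.705, 0.018, 0.709]
force: [-0.9, 1.2, 6.3]
finger_gap: 0.195
```

Run:
```python
from h import *
goal([.4365,-.395,.011],1.62)
shot("wrist","w18")
```

```text
t 16.88 tcp [ 0.4402 -0.3865  0.0123] x-ax [ 0.005 -0.001 -1.   ] tool-y yaw 1.622 q6 -0.968 F [-0.9  1.2  6.3] gap 16.7
ROW [ 0.0013 -0.0083 -0.0041] turn 0.002 dist 0.009
```

View pics/w18.png

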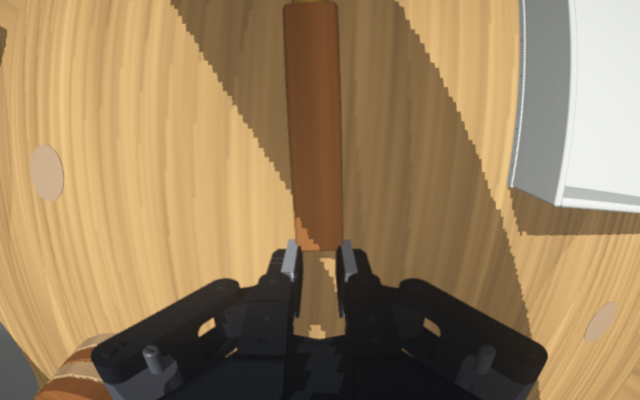

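Force of about 6 N says the tail is down on the bench. Release and rise.

Emit:
step_arm([
  [0, 0, 0, 0],
  [0, 0, 0, 0],
  [0, 0, 0, 0],
  [0, 0, 0, 0],
], jaw=0.055)

```text
t: 17.27
tcp_pos: [0.4402, -0.3865, 0.0122]
tool_rot: [-0.019, 0.705, 0.018, 0.709]
force: [-0.1, 0.4, 0.3]
finger_gap: 0.645
```

Emit:
step_arm([
  [-0.02, 0, 0, 0],
  [-0.06, 0, 0, 0],
  [-0.1, 0, 0, 0],
  [-0.14, 0, 0, 0],
  [-0.18, 0, 0, 0],
  [-0.2, 0, 0, 0],
])

```text
t: 17.77
tcp_pos: [0.4405, -0.3878, 0.2172]
tool_rot: [-0.021, 0.703, 0.015, 0.71]
force: [-0.3, 0.1, 0.2]
finger_gap: 0.644
```

Run:
```python
from h import *
goal([.48,-.18,.22],1.8)
shot("top","t19")
shot("scene","s19")
```

```text
t 17.77 tcp [ 0.4405 -0.3878  0.2172] x-ax [ 0.01  -0.008 -1.   ] tool-y yaw 1.6226 q6 -0.967 F [-0.3  0.1  0.2] gap 55.0
ROW [-0.004   0.2054  0.0502] turn -0.1774 dist 0.212
```

View pics/t19.png

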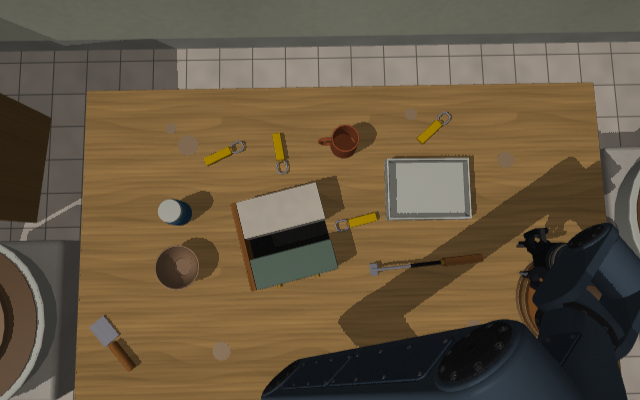

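View pics/s19.png

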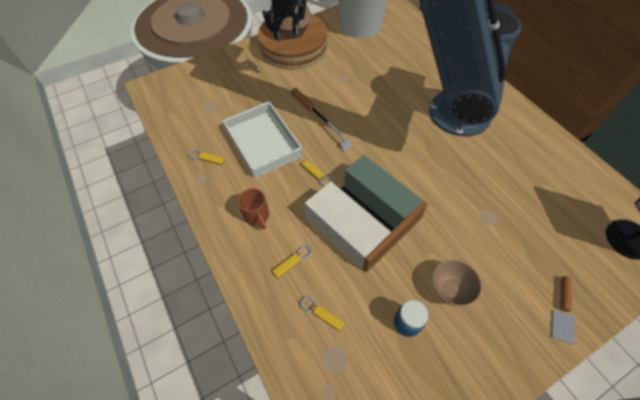

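Run:
```python
import cv2
im=cv2.imread("pics/t19.png"); cv2.imwrite("pics/t19z.png",cv2.resize(im[195:245,325:395],None,fx=8,fy=8,interpolation=cv2.INTER_CUBIC))
im=im[195:245,325:395].astype(int); m=((im[:,:,2]>120)&(im[:,:,0]<60)&(im[:,:,1]>90)).astype('uint8')
import numpy as np
ys,xs=np.nonzero(m); print(len(xs),xs.mean()+325,ys.mean()+195, cv2.minAreaRect(np.c_[xs,ys].astype('float32')))
```

```text
1361 363.31741366642177 217.4276267450404 ((34.5, 24.5), (49.0, 69.0), 90.0)
```

View pics/t19z.png

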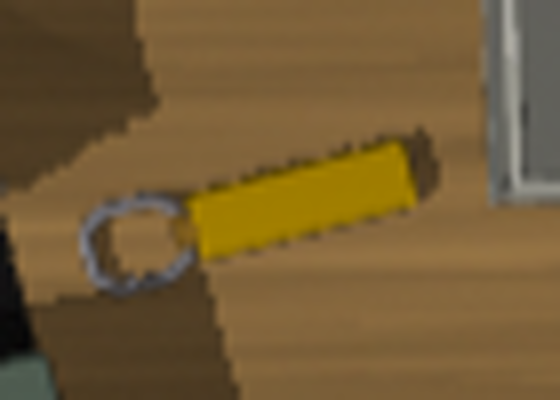

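Run:
```python
from h import *
f=lambda u,v,z=.016: pw("top",u/8+325-.45,v/8+195-.45,z)
a=(f(190,200)+f(205,262))/2; b=(f(405,140)+f(418,205))/2
l=f(83,245,.008); c=(a+b)/2; d=a-b
print(a,b,c,np.linalg.norm(d),np.arctan2(d[1],d[0]),"loop",l,np.linalg.norm((l-c)[:2]),np.arctan2(*(l-c)[1::-1]),w2gap(c))
goal([c[0],c[1]-.0,.12],np.arctan2(d[1],d[0]))
```

```text
[ 0.54104288 -0.01074341  0.016     ] [ 0.56007643 -0.08663144  0.016     ] [ 0.55055966 -0.04868743  0.016     ] 0.07823853876932046 1.8165381279864619 loop [0.53738591 0.02916946 0.008     ] 0.07896355095325992 1.7384134150308947 [-104.34106231   -1.74482321]
t 17.87 tcp [ 0.441  -0.3884  0.217 ] x-ax [ 0.012 -0.01  -1.   ] tool-y yaw 1.6227 q6 -0.967 F [ 0.5  0.2 -0.4] gap 55.0
ROW [0.0949 0.3346 0.1259] turn -0.1939 dist 0.37
```

Emit:
step_arm([
  [0, 0.04, 0.015, -0.03],
  [0.01, 0.08, 0.03, -0.06],
  [0.02, 0.12, 0.045, -0.09],
  [0.03, 0.16, 0.06, -0.12],
  [0.04, 0.2, 0.075, -0.15],
  [0.05, 0.24, 0.09, -0.18],
  [0.07, 0.275, 0.103, -0.18],
  [0.08, 0.31, 0.116, -0.18],
])

```text
t: 18.53
tcp_pos: [0.5382, -0.079, 0.1352]
tool_rot: [-0.085, 0.7, 0.078, 0.705]
force: [0.9, 0.1, 0.6]
finger_gap: 0.642
```

Run:
```python
from h import *
import pickle
goal([.5505,-.0487,.1],1.805)
pickle.dump(optics.camera_params("wrist"),open("w2.pkl","wb")); shot("wrist","w20")
```

```text
t 18.53 tcp [ 0.5382 -0.079   0.1352] x-ax [ 0.008 -0.009 -1.   ] tool-y yaw 1.8025 q6 -0.575 F [0.9 0.1 0.6] gap 54.8
ROW [0.035  0.027  0.0187] turn -0.0025 dist 0.048
```

View pics/w20.png

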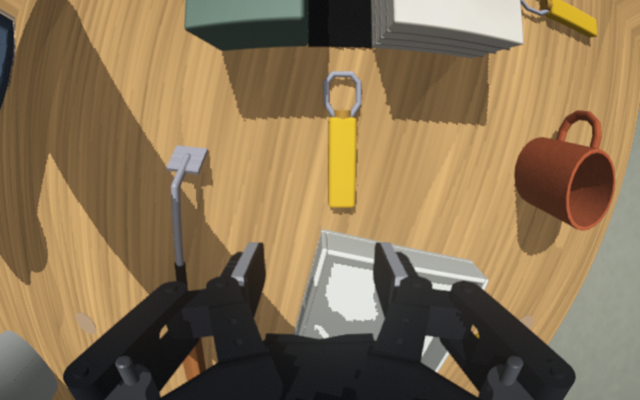

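Run:
```python
from h import *
import pickle
p=pickle.load(open("w2.pkl","rb"))
a=(wz(p,330,117,.016)+wz(p,355,117,.016))/2; b=(wz(p,329,206,.016)+wz(p,355,207,.016))/2
c=(a+b)/2; d=a-b; print(a,b,c,np.linalg.norm(d),np.arctan2(d[1],d[0])); l=wz(p,343,71,.008); print(w2gap(l))
goal([*c[:2],.06],np.arctan2(d[1],d[0]))
```

```text
[ 0.54326074 -0.01018029  0.016     ] [ 0.56191906 -0.08602555  0.016     ] [ 0.5525899  -0.04810292  0.016     ] 0.07810657096942053 1.8120115471747578
[-25.17539519  -4.115788  ]
t 18.58 tcp [ 0.5378 -0.0716  0.133 ] x-ax [ 0.005 -0.003 -1.   ] tool-y yaw 1.8066 q6 -0.572 F [ 0.4  3.6 -0.9] gap 54.8
ROW [0.073  0.0197 0.0196] turn -0.0054 dist 0.078
```

Emit:
step_arm([
  [0.02, 0.01, 0.01, -0.005],
  [0.045, 0.0195, 0.019, -0.005],
  [0.073, 0.0195, 0.019, -0.005],
  [0.073, 0.0195, 0.019, -0.005],
  [0.073, 0.0195, 0.019, -0.005],
])

```text
t: 19.0
tcp_pos: [0.5499, -0.0478, 0.0579]
tool_rot: [-0.086, 0.702, 0.085, 0.701]
force: [-0.8, -0.1, 1.0]
finger_gap: 0.645
```

Run:
```python
from h import *
goal([.552,-.0483,.008],1.812); shot("wrist","w21")
```

```text
t 19.0 tcp [ 0.5499 -0.0478  0.0579] x-ax [-0.001 -0.002 -1.   ] tool-y yaw 1.8121 q6 -0.527 F [-0.8 -0.1  1. ] gap 55.1
ROW [ 0.0499 -0.0009  0.0021] turn 0.0001 dist 0.05
```

View pics/w21.png

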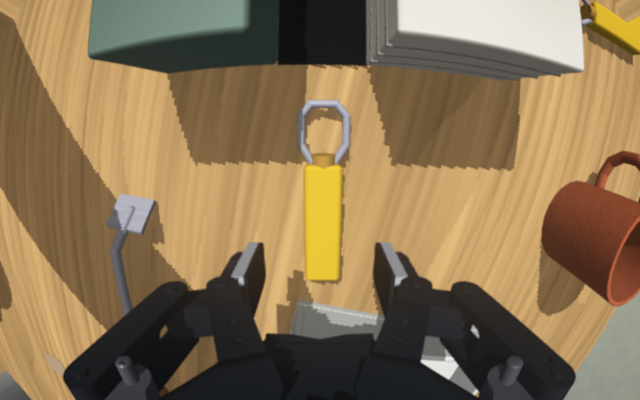

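Emit:
step_arm([
  [0.025, -0.001, 0.002, 0],
  [0.045, -0.001, 0.002, 0],
  [0.0505, -0.001, 0.002, 0],
  [0.0505, -0.001, 0.002, 0],
])

```text
t: 19.38
tcp_pos: [0.5531, -0.0497, 0.009]
tool_rot: [-0.085, 0.702, 0.084, 0.702]
force: [-0.1, 0.6, 0.8]
finger_gap: 0.644
```

Emit:
step_arm([
  [0, 0, 0, 0],
  [0, 0, 0, 0],
  [0, 0, 0, 0],
  [0, 0, 0, 0],
  [0, 0, 0, 0],
  [0, 0, 0, 0],
], jaw=0.0, grip_force=40)

```text
t: 19.88
tcp_pos: [0.5541, -0.0503, 0.0107]
tool_rot: [-0.086, 0.701, 0.083, 0.703]
force: [-0.7, -1.1, 7.2]
finger_gap: 0.263
```

Emit:
step_arm([
  [-0.02, 0, 0, 0],
  [-0.05, 0, 0, 0],
  [-0.08, 0, 0, 0],
  [-0.11, 0, 0, 0],
  [-0.11, 0, 0, 0],
])

```text
t: 20.3
tcp_pos: [0.5574, -0.0507, 0.1267]
tool_rot: [-0.088, 0.697, 0.082, 0.707]
force: [0.6, -0.2, -0.1]
finger_gap: 0.262
```

Run:
```python
from h import *
c=np.mean([pw("top",u,v,.045) for u,v in [(386,157),(470,157),(471,220),(386,220)]],0); print(c)
goal([*c[:2],.13],1.565); shot("wrist","w22")
```

```text
[ 0.632225   -0.22999178  0.045     ]
t 20.3 tcp [ 0.5574 -0.0507  0.1267] x-ax [ 0.016 -0.007 -1.   ] tool-y yaw 1.8109 q6 -0.528 F [ 0.6 -0.2 -0.1] gap 22.4
ROW [-0.0009 -0.192   0.03  ] turn 0.2459 dist 0.194
```

View pics/w22.png

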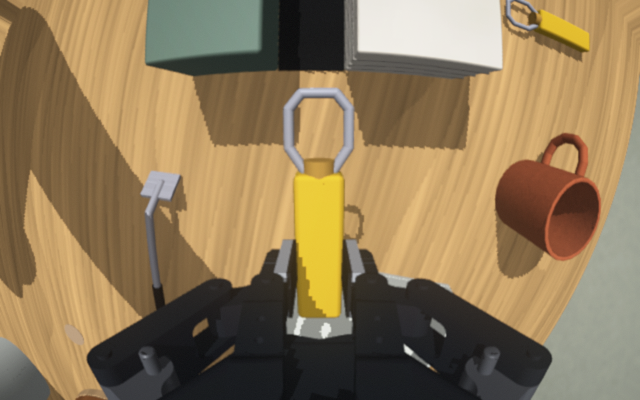

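Run:
```python
from h import *
goal([.632,-.248,.127],1.557)
```

```text
t 20.35 tcp [ 0.5561 -0.0504  0.1245] x-ax [ 0.012 -0.006 -1.   ] tool-y yaw 1.8108 q6 -0.528 F [ 0.1 -1.  -1.5] gap 22.5
ROW [-0.0005 -0.21    0.0267] turn 0.2538 dist 0.212
```

Emit:
step_arm([
  [0, -0.03, 0.004, 0.03],
  [0, -0.06, 0.008, 0.08],
  [0, -0.09, 0.012, 0.13],
  [0, -0.12, 0.016, 0.18],
  [0, -0.15, 0.02, 0.22],
  [0, -0.18, 0.024, 0.254],
  [0, -0.21, 0.0267, 0.254],
  [0, -0.21, 0.0267, 0.254],
])

```text
t: 21.02
tcp_pos: [0.6338, -0.2545, 0.1257]
tool_rot: [0.003, 0.701, -0.01, 0.713]
force: [0.4, -0.5, -0.4]
finger_gap: 0.264
```

Run:
```python
from h import *
goal([.632,-.248,.03],1.557); shot("wrist","w23"); shot("top","t23",(345,120,505,240),5)
```

```text
t 21.02 tcp [ 0.6338 -0.2545  0.1257] x-ax [ 0.016 -0.01  -1.   ] tool-y yaw 1.5527 q6 -0.527 F [ 0.4 -0.5 -0.4] gap 22.6
ROW [ 0.0956  0.0074 -0.0035] turn -0.0043 dist 0.096
```

View pics/w23.png

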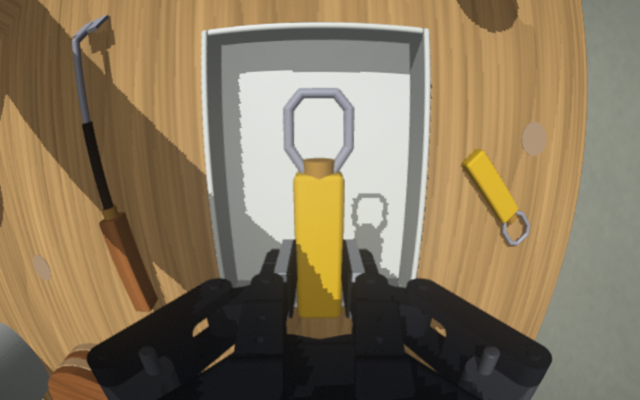

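Emit:
step_arm([
  [0.025, 0.002, -0.001, -0.004],
  [0.05, 0.005, -0.002, -0.004],
  [0.075, 0.007, -0.003, -0.004],
  [0.092, 0.007, -0.003, -0.004],
  [0.097, 0.007, -0.003, -0.004],
  [0.097, 0.007, -0.003, -0.004],
])

```text
t: 21.62
tcp_pos: [0.6272, -0.2399, 0.0256]
tool_rot: [0.003, 0.705, -0.004, 0.709]
force: [-0.0, -0.2, -0.9]
finger_gap: 0.267
```

Emit:
step_arm([
  [0.003, 0, 0, 0],
  [0.006, 0, 0, 0],
  [0.009, 0, 0, 0],
  [0.012, 0, 0, 0],
  [0.012, 0, 0, 0],
])

```text
t: 22.03
tcp_pos: [0.628, -0.2401, 0.0157]
tool_rot: [0.003, 0.705, -0.004, 0.71]
force: [-2.1, 1.4, 6.6]
finger_gap: 0.265
```

Run:
```python
from h import *
goal([.632,-.248,.015],1.557)
```

```text
t 22.03 tcp [ 0.628  -0.2401  0.0157] x-ax [ 0.007 -0.002 -1.   ] tool-y yaw 1.56 q6 -0.523 F [-2.1  1.4  6.6] gap 22.7
ROW [ 0.0008 -0.0079  0.0041] turn 0.003 dist 0.009
```

Contact at the predicted height (15.7 mm, 6.6 N). Release slowly and retreat.

Emit:
step_arm([
  [0, 0, 0, 0],
  [0, 0, 0, 0],
  [0, 0, 0, 0],
  [0, 0, 0, 0],
], jaw=0.045)

```text
t: 22.37
tcp_pos: [0.6281, -0.2402, 0.0159]
tool_rot: [0.003, 0.705, -0.005, 0.71]
force: [0.1, 0.1, 0.7]
finger_gap: 0.527
```

Emit:
step_arm([
  [-0.01, 0, 0, 0],
  [-0.03, 0, 0, 0],
  [-0.06, 0, 0, 0],
  [-0.1, 0, 0, 0],
  [-0.14, 0, 0, 0],
  [-0.18, 0, 0, 0],
  [-0.2, 0, 0, 0],
  [-0.2, 0, 0, 0],
])

```text
t: 23.03
tcp_pos: [0.63, -0.2416, 0.2237]
tool_rot: [0.001, 0.7, -0.007, 0.714]
force: [1.4, -0.6, 0.1]
finger_gap: 0.527
```

Run:
```python
from h import *
goal([.632,-.248,.015],1.557)
shot("top","t24"); shot("scene","s24"); shot("wrist","w24")
```

```text
t 23.03 tcp [ 0.63   -0.2416  0.2237] x-ax [ 0.019 -0.009 -1.   ] tool-y yaw 1.56 q6 -0.522 F [ 1.4 -0.6  0.1] gap 45.0
ROW [ 0.2087 -0.0045 -0.0019] turn 0.003 dist 0.209
```

View pics/w24.png

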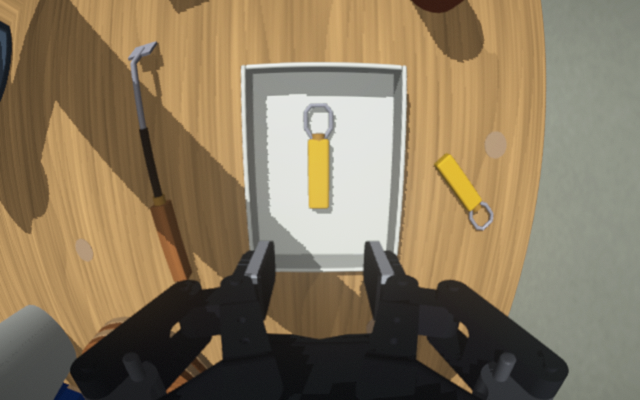

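View pics/s24.png

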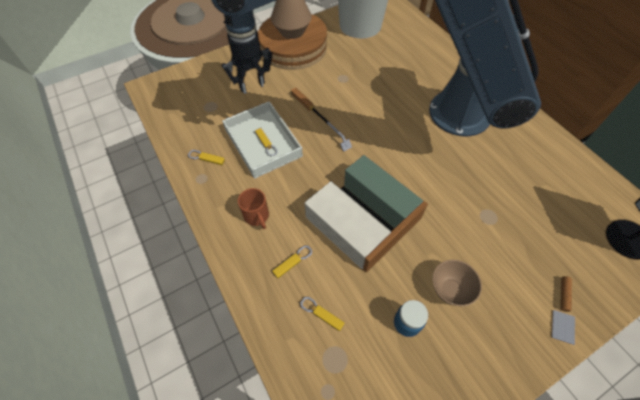

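View pics/t24.png

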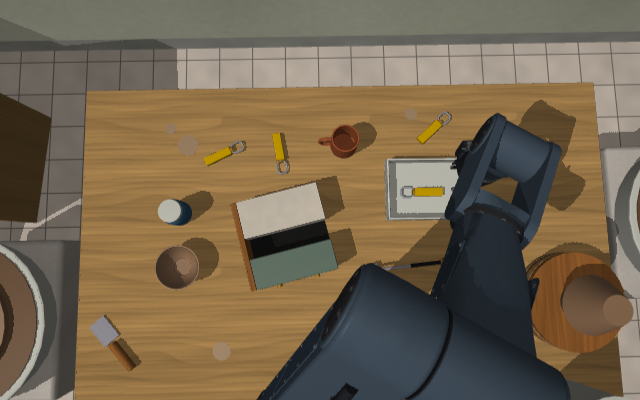

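```bash
python3 -c "
from station import manip,telemetry
print(telemetry.sense()['qd'].round(3)); print(manip.sign_off())"
```

```text
[-0.002  0.032  0.024  0.001  0.    -0.   ]
the job is handed in; nothing more can be done
None
```

The trimming tool is lying flat in the white tray and the rake is back on the bench. I handed the job in at about 23 s of the 72 s allowed, with the arm clear of everything.

- **Rake:** Gripped at its middle, the handle stayed level when lifted. I set it down and took it by the tail end. It then swung nose-down while its foot rested on the bench, and I tightened the grip once the leg stood nearly upright.
- **Drawing it out:** I lowered the foot behind the loop to about the liner, with no measurable push on it. Then I pulled the tool straight out; forces stayed around 1–2 N. The top camera put the loop tip 20 mm outside the mouth and the wrist camera 25 mm. The fingers did not touch the tool until it was fully out.
- **Laying the rake down:** It lies on the bench, more than 100 mm from the tray.
- **Placing the tool:** I gripped it by the handle and lowered it until it touched the tray floor, at the predicted height with about 7 N. Then I released it.

**Last checks:** The final pictures show the tool flat near the middle of the tray, the rake in place, and the jar, mug and bowl where they started.

**Readings that disagreed:** How far the rod was drawn out came out between 55 and 64 mm depending on the view. I measured the foot's position directly instead, so this did not matter. With the tail grip the jaws read about 17 mm on a 22 mm handle, but the rake did not slip.

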